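# Clear the slats and pull the filter cassette

### The job

Two beech drying slats lie across the guard walls of the bench dust extractor, over its filter cassette: lay both flat across the top of the started slat tower, at right angles to its top layer and centred on it, side by side with one near each end, like the tower's bottom layer, without pushing the tower about. Then pinch the cassette's two red side catches together and lift it upright out of its bay until its foot is above the guard walls. Finish holding it still there in the air, catches still pinched, and leave the pin jar, the marker and the brush alone.

Things in the scene. Friction and masses are not known exactly. Their poses are not given: they have to be found in the camera images.
- extractor: grey bench dust extractor, fixed, 190 (x) x 150 (y) mm, flat top 60 mm high with the cassette bay in its middle. Two aluminium guard walls on it, 8 mm thick (x), 110 mm long (y), centred at x = +48 and -48 mm, their upper edges 117 mm above the table. Origin at the centre of its underside, on the table; z up. The bay floor is 15 mm above the origin.
- cassette: white filter cassette, blue top, 64 (x) x 40 (y) x 90 mm, 0.2-0.4 kg, upright in the extractor's bay, axes as the extractor's; 45 mm stands above the lip. Origin at the centre of its underside (15 mm above the table when seated). Red catches at +y and -y: 60 mm over both pads released, 46 mm pressed. Their hooks lock it until both are pressed; then it slides straight up (1 mm play, free after 45 mm).
- pad_left: the ribbed red finger pad of the cassette's left (+y) catch, 28 wide (x) x 36 tall (z) x 6 mm thick. Origin at the middle of its outer face, 70 mm above the cassette's underside, and 30 mm to +y of the cassette's mid-plane while released; axes as the cassette's. It rides on the catch: 7 mm inward when pressed.
- pad_right: the ribbed red finger pad of the cassette's right (-y) catch, 28 wide (x) x 36 tall (z) x 6 mm thick. Origin at the middle of its outer face, 70 mm above the cassette's underside, and 30 mm to -y of the cassette's mid-plane while released; axes as the cassette's. It rides on the catch: 7 mm inward when pressed.
- catch_left (a joint): travel of the left (+y) catch in m: 0 = sprung out and locked, 0.007 = pressed fully in to its stop; it must be past about 0.0055 to clear the bay lip. Pressing it fully takes about 6 N; it springs out when let go. Grip firmly (20 to 30 N) so that both catches sit on their stops: the cassette is then carried by these two pads.
- catch_right (a joint): travel of the right (-y) catch in m: 0 = sprung out and locked, 0.007 = pressed fully in to its stop; it must be past about 0.0055 to clear the bay lip. Pressing it fully takes about 6 N; it springs out when let go. Grip firmly (20 to 30 N) so that both catches sit on their stops: the cassette is then carried by these two pads.
- slat_a: loose identical beech slat, 150 x 24 x 14 mm, origin at the centre of its underside, x along its length. It starts lying flat across the two guard walls, its underside 117 mm above the table, about 12 mm above the cassette's top, over the +y catch; about 0.04 kg.
- slat_b: loose identical beech slat, 150 x 24 x 14 mm, origin at the centre of its underside, x along its length. It starts like slat_a but over the -y catch, about 60 mm from it centre to centre.
- drying_board: grey board, fixed to the table, 170 x 170 x 8 mm, carrying the tower. Origin at the centre of its underside, on the table. The tower's bottom layer lies along its x, the top layer along its y.
- low_a: bottom layer of the tower: loose identical beech slat, 150 x 24 x 14 mm, origin at the centre of its underside, x along its length. Lies along the board's x, near y = +45 mm.
- low_b: bottom layer of the tower: loose identical beech slat, 150 x 24 x 14 mm, origin at the centre of its underside, x along its length. Lies along the board's x, near y = -45 mm.
- top_a: top layer of the started tower: loose identical beech slat, 150 x 24 x 14 mm, origin at the centre of its underside, x along its length. Lies along the board's y, near x = +45 mm; its upper face is 36 mm above the table.
- top_b: top layer of the started tower: loose identical beech slat, 150 x 24 x 14 mm, origin at the centre of its underside, x along its length. Lies along the board's y, near x = -45 mm; its upper face is 36 mm above the table.
- pin_jar: bystander: closed jar of 48 mm diameter, 55 mm tall, origin at the centre of its underside
- marker: bystander: white marker with a red cap, 130 x 13 x 13 mm, lying; origin at the centre of its underside, x along it
- pelt_brush: bystander: dark wooden brush, 150 x 30 x 25 mm, lying on its bristle block; origin at the centre of its underside, x along it
There are look-alikes about, which are no part of the job. What is shaped like the slat_b but green is not meant. What is shaped like the slat_a but turquoise is not meant.

How it is judged:
By the outcome, as a careful person would: the job done as asked, in the order asked, and still so for the second after the job is handed in, while the arm keeps its last pose, push and grip.
It also fails if it takes over 72 s, if anything falls off the work surface, if the arm or the gripper's body presses on something with over 40 N, if the wrist force passes 120 N, or if a joint passes its speed limit or range.

### The arm

A 6-joint arm with a two-finger parallel gripper is mounted at the origin on the work surface. World frame = base frame: x ahead of the robot, y to its left, z up, the work surface at z = 0. Lengths are in m, angles in rad, forces in N, time in s.
With the tool pointing down it reaches from about 0.4 to 0.925 m from the base axis. Payload 12.5 kg.
Tool frame: the origin (TCP) lies midway between the tips of the shut fingers; the grasp point (between the pads) lies 19 mm behind it (env.pinch_z is the distance from the TCP to the grasp point, in m); z points along the fingers, y is the direction in which the jaws open and shut (so a half turn about z gives the same grasp; the last joint's range is limited). The gripper opens to 95 mm and grips with 3 to 60 N. Pads are 20 mm wide; open, the fingers measure 119 mm over their backs; the gripper's body (75 mm by 180 mm) begins 59 mm behind the grasp point.
Start: joints at [1.183, 0.491, 1.559, -0, 1.092, -0.106], TCP at [0.174, 0.6, 0.215] pointing down, gripper open.
Joint ranges: [-3.1, 3.1], [-0.84, 2.19], [0.05, 2.79], [-1.13, 4.28], [0.06, 2.93], [-2.69, 2.69]. Speed limits (rad/s): [2.22, 2.22, 2.79, 3.14, 3.14, 3.14].

### API

Orientations are given as a rotation vector (axis times angle).
In Python, from rig import env, eyes, search_frame, masks_of, pinpoint gives the robot as it stands.
- The arm moves only by the shell command python3 -m jog 'ROWS' [FORCE]. ROWS is JSON, a list of rows, each a list of 7 numbers: the shift along the tool's x, y, z in cm, then the turn, a rotation vector about the tool's x, y, z in degrees, then the opening, from 0 (shut) to 1 (fully open). A call has exactly 8 rows; each row is the pose to reach, as a shift and turn from the pose commanded when the call began, along the tool's axes at that moment; what a row does not reach only later rows make up. A row lasts 1/12 s, in which the tool goes at most 41.7 mm and 7.16 degrees, less where a joint would pass 70% of its speed; a pose out of reach is approached as far as the arm can. A call with a gripper value outside its range is refused whole. The fingers move at their own pace and stop on an object; FORCE is the grip in N (left out, the last holds). Time passes only in rows, so rows that repeat a pose let the fingers close, or fill a call up. It gives the time, the measured TCP pose, the force and the opening at its end, in the units of the state.
- env.state(): the state, without advancing time (a new reading comes with each control period).
- eyes.grab_frame(name): name is "scene" or "side" or "wrist"; returns a dict with "color" (400x640x3 uint8, red, green, blue), "mtx" (3x3 intrinsics, pixels), "k1" (the pictures are not rectified: a ray, as slopes to the right and down, at radius r is drawn at 1 + k1 r^2 times it, then the intrinsics apply), "extrinsics" (4x4, takes a point from camera to world coordinates). Camera axes: x right, y up, looking along -z (the intrinsics and any distortion apply to the point x, -y, -z); pixel columns grow to the right and rows downward; lengths in m; the calibration is good to about 2 mm. A picture is of the moment at which its call begins. There is no depth.
- env.close_job(): hands the job in, once; it reports no verdict.
Trained networks look in a picture, given as the dict that the camera call returned (one of the last four; its "shot" number tells which), for a name from the list of things; names that differ only in an ending like _2 or _b are one class to them, and where a whole thing is asked for, a point or a joint stands for the part that bears it (a point fixed in the world has none). Each returns a list of dicts, best first, with "conf" (0 to 1); they miss things now and then, are a little off and sometimes report something else, mostly with a low value. They report only what shows in the picture. A call takes as long as a camera call. They do not tell look-alikes from the thing itself.
- search_frame(picture, query): "position" ([x, y, z] in m, in world coordinates, good to about 4 mm: the middle of the surface that is visible of it).
- masks_of(picture, query): "region" (400x640 bool, what is visible of it).
- pinpoint(picture, query): "position" ([x, y, z] in m, in world coordinates, good to about 4 mm: a listed point, or the origin of a listed thing).
The state is a dict: "time_s": time; "joint_positions": joint angles; "qvel": joint speeds; "joint_torque": joint torques, N m; "tcp_pos": TCP position; "ee_rot": TCP orientation; "wrist_force": force on the tool from outside, world axes, zero at the start; "moment": the same for the moment, N m; "finger_gap": opening from 0.0 (shut) to 1.0 (fully open).
Only numpy, scipy, OpenCV 4.12 (cv2) and the standard library are available. Lean on these libraries where they do the work, as an engineer would, in place of code of your own. Each camera call takes 0.05 s, during which the arm holds its last target.

## Working session

There is one attempt and no reset: what is moved stays moved. The work goes in short steps, Python scripts to look and compute and a shell command to move; the robot and the scene stay as the last step left them, time stands still between calls to the robot, and variables do not carry over. Pictures are saved under pics/ and viewed, and the job is handed in when it is done.

```bash
ls; mkdir -p pics
python3 - <<'E'
from rig import env, eyes
import cv2
s=env.state(); print({k:(s[k]) for k in s}); print(env.pinch_z)
for n in ["scene","side","wrist"]:
    f=eyes.grab_frame(n); cv2.imwrite(f"pics/a_{n}.png",f["color"][:,:,::-1]); print(n,f["mtx"].tolist(),f["k1"],f["extrinsics"].round(3).tolist(),f.get("shot"))
E
```

```text
pics
{'time_s': 0.0, 'joint_positions': array([ 1.18342957e+00,  4.91538451e-01,  1.55946431e+00,  8.57685527e-06,
        1.09167533e+00, -1.05594131e-01]), 'qvel': array([-0.0004021 , -0.00087285, -0.00098316,  0.00095271,  0.00026136,
        0.00070483]), 'joint_torque': array([ 9.11377920e-04, -6.12641716e+01, -2.58175242e+01,  6.92171766e-02,
        4.82514419e-02, -1.26531950e-04]), 'tcp_pos': array([0.17366637, 0.60013241, 0.21406974]), 'ee_rot': array([-4.41112508e-01, -3.11019471e+00,  1.65041724e-03]), 'wrist_force': array([ 0.07162063, -0.7129267 , -0.50675579]), 'moment': array([-0.05351865, -0.02365867,  0.08355424]), 'finger_gap': 1.0000101172066829}
0.0188
scene [[494.7080880753443, 0.0, 322.27526644295347], [0.0, 494.7080880753443, 191.61218935713123], [0.0, 0.0, 1.0]] -0.002033781697806139 [[0.84, -0.401, 0.365, 0.967], [0.542, 0.632, -0.554, -0.704], [-0.008, 0.663, 0.748, 0.936], [0.0, 0.0, 0.0, 1.0]] 1
side [[373.0724622721853, 0.0, 319.97216075005025], [0.0, 373.0724622721853, 210.61105173320064], [0.0, 0.0, 1.0]] 0.020725895088371277 [[-0.969, 0.184, -0.166, 0.415], [-0.248, -0.741, 0.624, 0.417], [-0.009, 0.646, 0.764, 0.71], [0.0, 0.0, 0.0, 1.0]] 2
wrist [[318.6159786666954, 0.0, 320.66195642820213], [0.0, 318.6159786666954, 202.48344781957596], [0.0, 0.0, 1.0]] 0.019192131803872355 [[0.278, -0.933, -0.227, 0.11], [0.961, 0.27, 0.067, 0.62], [-0.001, -0.237, 0.972, 0.384], [0.0, 0.0, 0.0, 1.0]] 3
```

View pics/a_scene.png

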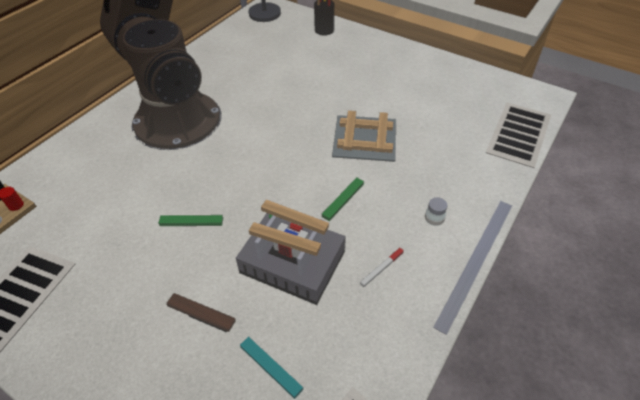

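View pics/a_side.png

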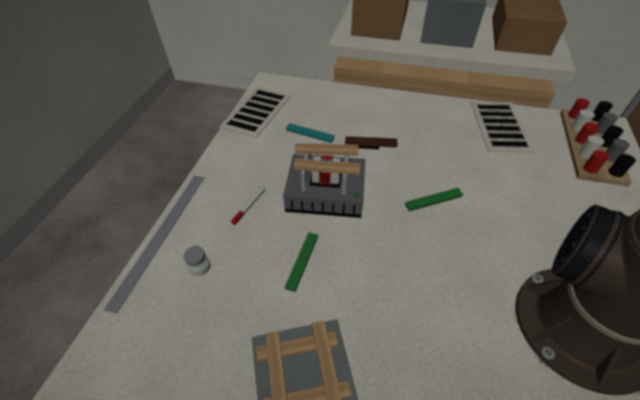

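View pics/a_wrist.png

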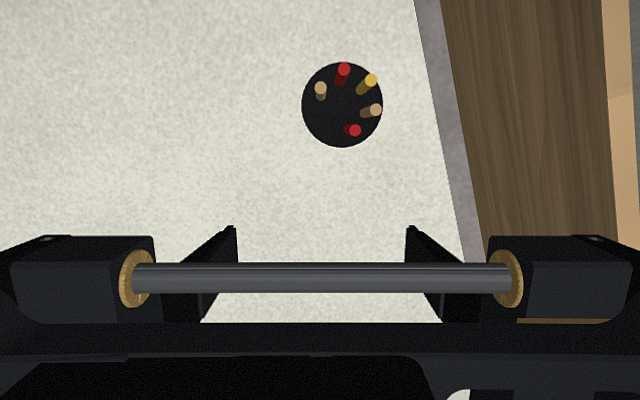

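The scene view shows the extractor at about (290,258) with two beech slats at (295,215) and (285,238). The tower is at (365,137). The green slats at (190,220) and (343,198) and the turquoise one at (270,367) are look-alikes. Next I'll measure.

```bash
cat > h.py <<'E'
import numpy as np, cv2
from rig import env, eyes, search_frame, masks_of, pinpoint
from scipy.spatial.transform import Rotation as R
def ray(f,u,v):
    K=f["mtx"]; k=f["k1"]
    p=cv2.undistortPoints(np.array([[[u,v]]],float),K,np.array([k,0,0,0.]))[0,0]
    d=f["extrinsics"][:3,:3]@np.array([p[0],-p[1],-1.]); return f["extrinsics"][:3,3],d
def onz(f,u,v,z):
    o,d=ray(f,u,v); return o+d*(z-o[2])/d[2]
def proj(f,P):
    T=f["extrinsics"]; c=(np.asarray(P,float)-T[:3,3])@T[:3,:3]
    x,y=c[...,0]/-c[...,2],-c[...,1]/-c[...,2]; r2=x*x+y*y; s=1+f["k1"]*r2
    return np.stack([f["mtx"][0,0]*x*s+f["mtx"][0,2],f["mtx"][1,1]*y*s+f["mtx"][1,2]],-1)
E
python3 - <<'E'
from h import *
for n in ["scene","side"]:
    f=eyes.grab_frame(n)
    for q in ["extractor","cassette","slat_a","low_a","top_a","drying_board","pad_left","pad_right","pin_jar","marker","pelt_brush"]:
        print(n,q,[(np.round(d["position"],3).tolist(),round(d["conf"],2),proj(f,d["position"]).round().tolist()) for d in pinpoint(f,q)])
print(env.state()["time_s"])
E
```

```text
scene extractor [([0.568, -0.225, 0.001], 0.88, [292.0, 262.0])]
scene cassette [([0.57, -0.218, 0.017], 0.67, [294.0, 256.0])]
scene slat_a [([0.571, -0.004, 0.0], 0.96, [344.0, 199.0]), ([0.676, -0.441, -0.002], 0.86, [273.0, 367.0]), ([0.295, -0.259, -0.002], 0.76, [191.0, 221.0]), ([0.558, -0.191, 0.116], 0.61, [295.0, 218.0]), ([0.576, -0.254, 0.116], 0.57, [284.0, 242.0])]
scene low_a [([0.504, 0.221, 0.0], 0.73, [365.0, 138.0]), ([0.523, 0.179, 0.013], 0.66, [364.0, 146.0])]
scene top_a [([0.542, 0.244, 0.021], 0.92, [381.0, 133.0]), ([0.463, 0.202, 0.024], 0.74, [349.0, 130.0])]
scene drying_board [([0.504, 0.222, 0.001], 0.96, [365.0, 138.0])]
scene pad_left [([0.56, -0.193, 0.116], 0.39, [295.0, 219.0]), ([0.566, -0.195, 0.086], 0.38, [297.0, 229.0])]
scene pad_right [([0.577, -0.252, 0.083], 0.42, [286.0, 251.0]), ([0.561, -0.193, 0.085], 0.28, [296.0, 228.0])]
scene pin_jar [([0.786, 0.064, -0.0], 0.67, [435.0, 218.0]), ([0.506, 0.221, -0.002], 0.22, [366.0, 139.0])]
scene marker [([0.748, -0.136, 0.002], 0.79, [382.0, 269.0]), ([0.578, -0.251, 0.114], 0.66, [286.0, 242.0
[... 575 characters left out ...]
, 0.59, [308.0, 401.0]), ([0.557, -0.193, 0.118], 0.27, [328.0, 169.0])]
side top_a [([0.539, 0.242, 0.025], 0.95, [279.0, 377.0]), ([0.462, 0.198, 0.024], 0.71, [328.0, 364.0])]
side drying_board [([0.506, 0.22, -0.0], 0.71, [302.0, 374.0])]
side pad_left [([0.57, -0.193, 0.083], 0.51, [323.0, 179.0])]
side pad_right [([0.577, -0.253, 0.086], 0.59, [326.0, 161.0])]
side pin_jar [([0.786, 0.058, -0.001], 0.66, [201.0, 267.0]), ([0.528, 0.185, 0.005], 0.4, [296.0, 351.0])]
side marker [([0.749, -0.134, 0.003], 0.62, [248.0, 205.0])]
side pelt_brush [([0.488, -0.434, -0.0], 0.71, [370.0, 147.0]), ([0.568, -0.226, 0.014], 0.62, [327.0, 189.0]), ([0.46, 0.198, 0.023], 0.34, [329.0, 364.0])]
1.35
```

Run:
```python
import cv2
a=cv2.imread("pics/a_scene.png")
cv2.imwrite("pics/a_scene_x.png",cv2.resize(a[185:305,225:360],None,fx=5,fy=5,interpolation=cv2.INTER_CUBIC))
cv2.imwrite("pics/a_scene_t.png",cv2.resize(a[95:175,320:410],None,fx=7,fy=7,interpolation=cv2.INTER_CUBIC))
a=cv2.imread("pics/a_side.png")
cv2.imwrite("pics/a_side_x.png",cv2.resize(a[130:230,270:380],None,fx=6,fy=6,interpolation=cv2.INTER_CUBIC))
```

```text
(no output)
```

View pics/a_scene_x.png

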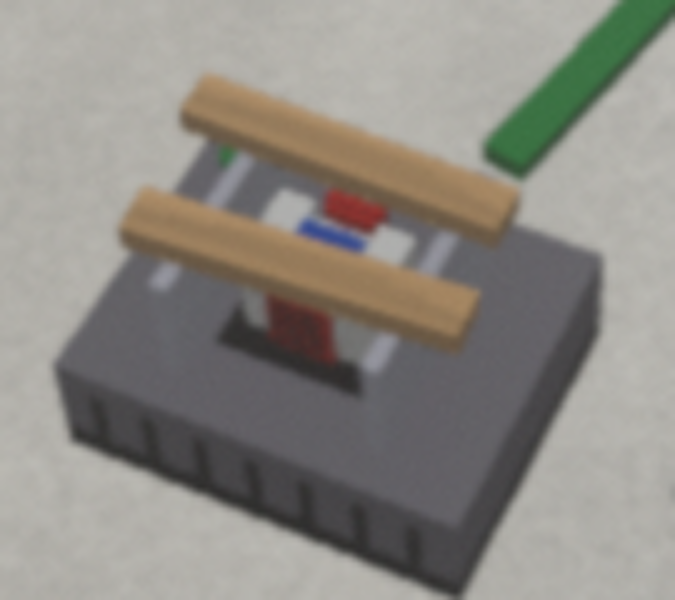

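View pics/a_scene_t.png

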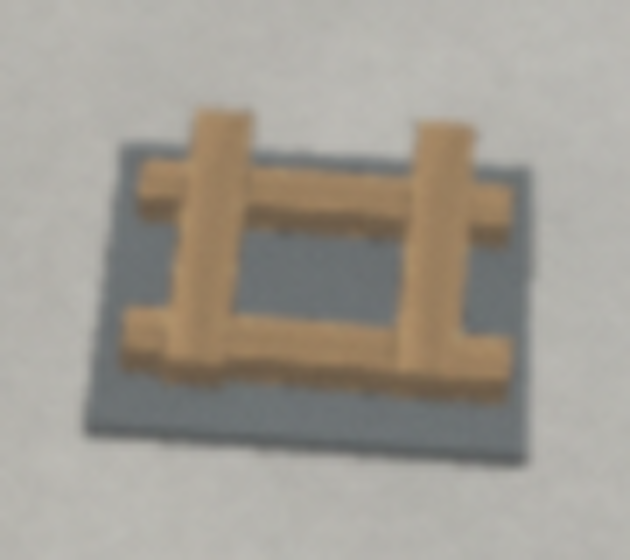

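View pics/a_side_x.png

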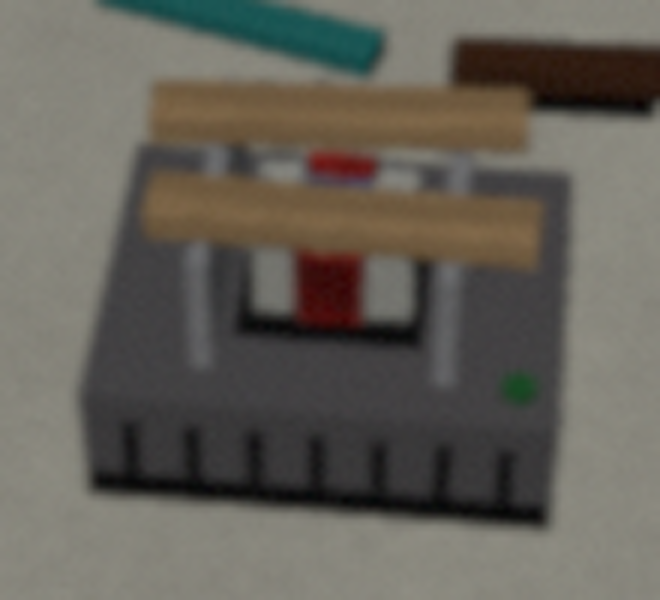

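```bash
cat > fit.py <<'E'
from h import *
from scipy.optimize import minimize
S=4
def box(x,y,yaw,z,dx,dy,dz):
    c,s=np.cos(yaw),np.sin(yaw)
    P=np.array([[a*dx/2,b*dy/2] for a in(-1,1) for b in(-1,1)])@np.array([[c,s],[-s,c]])+[x,y]
    return np.vstack([np.c_[P,np.full(4,z)],np.c_[P,np.full(4,z+dz)]])
def cost(p,obs,z,dims):
    P=box(*p,z,*dims);t=0
    for f,m in obs:
        h=cv2.convexHull(((proj(f,P)+.5)*S*16-8).astype(np.float32))
        im=np.zeros((400*S,640*S),np.uint8); cv2.fillPoly(im,[h.round().astype(np.int32)],1,shift=4)
        im=cv2.resize(im.astype(np.float32),(640,400),interpolation=cv2.INTER_AREA)
        t+=np.abs(im-m).sum()/m.sum()
    return t
def fit(p0,obs,z,dims):
    s=np.array([[0,0,0],[.008,0,0],[0,.008,0],[0,0,.1]])+p0
    r=minimize(cost,p0,args=(obs,z,dims),method="Nelder-Mead",options=dict(initial_simplex=s,xatol=1e-4,fatol=1e-4,maxiter=120))
    return r.x,r.fun
def pick(f,q,uv):
    L=[d for d in masks_of(f,q) if d["region"].any()]
    L.sort(key=lambda d:np.linalg.norm(np.array(np.nonzero(d["region"])).mean(1)[::-1]-uv)); return L[0]["region"].astype(np.float32),L[0]["conf"],np.array(np.nonzero(L[0]["region"])).mean(1)[::-1]
E
python3 - <<'E'
from fit import *
F={n:eyes.grab_frame(n) for n in("scene","side")}
sl=(.15,.024,.014)
jobs=[("slat_a",(.56,-.193),.117,sl,np.radians(13)),("slat_b",(.576,-.252),.117,sl,np.radians(15)),
("top_a",(.541,.243),.022,sl,np.radians(119)),("top_b",(.463,.2),.022,sl,np.radians(119)),("extractor",(.567,-.223),0,(.19,.15,.06),np.radians(15))]
for q,xy,z,dm,yaw in jobs:
    obs=[];ok=[]
    for n,f in F.items():
        uv=proj(f,[*xy,z+dm[2]]); m,c,mu=pick(f,q,uv)
        if q=="extractor": # hull of base: take rows of mask below; hull filled
            h=cv2.convexHull(np.argwhere(m>0)[:,::-1].astype(np.int32)); 
        ok.append((round(c,2),mu.round().tolist(),uv.round().tolist(),int(m.sum()))); obs.append((f,m))
    print(q,ok)
    for o in ([obs[0]],[obs[1]],obs):
        p,v=fit(np.array([*xy,yaw]),o,z,dm); print("   ",p[:2].round(4),np.degrees(p[2]).round(2),round(v/len(o),3))
print(env.state()["time_s"])
E
```

```text
slat_a [(0.75, [294.0, 216.0], [294.0, 214.0], 850), (0.8, [326.0, 166.0], [327.0, 165.0], 740)]
    [ 0.5587 -0.1922] 7.41 0.098
    [ 0.5618 -0.1951] 6.93 0.077
    [ 0.5605 -0.1933] 5.93 0.123
slat_b [(0.83, [284.0, 238.0], [284.0, 237.0], 983), (0.7, [326.0, 149.0], [326.0, 147.0], 695)]
    [ 0.5736 -0.2503] 11.31 0.087
    [ 0.5785 -0.2535] 11.71 0.079
    [ 0.5753 -0.2517] 11.52 0.128
top_a [(0.69, [382.0, 132.0], [382.0, 129.0], 351), (0.59, [275.0, 366.0], [277.0, 376.0], 982)]
    [0.5424 0.2429] 114.15 0.083
    [0.5456 0.2395] 115.74 0.054
    [0.544  0.2414] 114.78 0.094
top_b [(0.58, [350.0, 130.0], [349.0, 127.0], 329), (0.68, [326.0, 362.0], [327.0, 362.0], 1154)]
    [0.464 0.201] 116.63 0.137
    [0.4661 0.1992] 116.13 0.052
    [0.466  0.1988] 116.3 0.105
extractor [(0.31, [285.0, 251.0], [291.0, 246.0], 99), (0.71, [326.0, 172.0], [327.0, 177.0], 352)]
    [-0.6186  0.8259] 408.94 1.0
    [ 0.6328 -0.321 ] 22.75 10.03
    [ 0.4874 -0.1658] 34.65 36.194
1.95
```

```bash
cat > go.py <<'E'
from h import *
import sys
# usage: go.py x y z jawx_angle_deg(tool x heading)
x,y,z,a=map(float,sys.argv[1:5])
s=env.state(); R0=R.from_rotvec(s["ee_rot"]); a=np.radians(a)
X=np.array([np.cos(a),np.sin(a),0]);Z=np.array([0,0,-1.]);Y=np.cross(Z,X)
Rt=R.from_matrix(np.c_[X,Y,Z])
print("shift cm",(R0.inv().apply(np.array([x,y,z])-s["tcp_pos"])*100).round(2),"turn deg",np.degrees((R0.inv()*Rt).as_rotvec()).round(2),"t",s["time_s"],"gap",s["finger_gap"].round(3),"xhead",np.degrees(np.arctan2(*R0.as_matrix()[[1,0],0])).round(2))
E
python3 go.py 0.585 0.26 0.26 205.5
```

```text
Traceback (most recent call last):
  File "go.py", line 8, in <module>
    print("shift cm",(R0.inv().apply(np.array([x,y,z])-s["tcp_pos"])*100).round(2),"turn deg",np.degrees((R0.inv()*Rt).as_rotvec()).round(2),"t",s["time_s"],"gap",s["finger_gap"].round(3),"xhead",np.degrees(np.arctan2(*R0.as_matrix()[[1,0],0])).round(2))
                                                                                                                                                                   ^^^^^^^^^^^^^^^^^^^^^
AttributeError: 'float' object has no attribute 'round'
```

```bash
sed -i 's/s\["finger_gap"\].round(3)/round(float(s["finger_gap"]),3)/' go.py; python3 go.py 0.585 0.26 0.26 205.5
```

```text
shift cm [-48.97 -21.26  -4.53] turn deg [  0.     0.   -41.65] t 1.95 gap 1.003 xhead 163.85
```

```bash
python3 -m jog '[[-4,-1.7,-0.4,0,0,-5,1],[-8,-3.4,-0.8,0,0,-10,1],[-12,-5.1,-1.2,0,0,-15,1],[-16,-6.8,-1.6,0,0,-20,1],[-20,-8.5,-2,0,0,-25,1],[-24,-10.2,-2.4,0,0,-30,1],[-28,-12,-2.7,0,0,-35,1],[-32,-13.7,-3,0,0,-41.6,1]]'; python3 go.py 0.585 0.26 0.26 205.5
```

```text
time_s: 2.62
tcp_pos: [0.4316, 0.3887, 0.2439]
ee_rot: [-0.696, 3.063, 0.0]
wrist_force: [0.8, 1.1, -0.0]
finger_gap: 0.999
shift cm [ -8.27 -18.24  -1.61] turn deg [0.01 0.03 0.09] t 2.6167 gap 0.999 xhead -154.41
```

```bash
python3 -m jog '[[-2,-3.6,-0.4,0,0,0,1],[-4,-7.2,-0.8,0,0,0,1],[-6,-10.8,-1.2,0,0,0,1],[-7,-14.5,-1.6,0,0,0,1],[-8,-17,-1.6,0,0,0,1],[-8.3,-18.2,-1.6,0,0,0,1],[-8.3,-18.2,-1.6,0,0,0,1],[-8.3,-18.2,-1.6,0,0,0,1]]'
python3 - <<'E'
from h import *
f=eyes.grab_frame("wrist"); cv2.imwrite("pics/b_w.png",f["color"][:,:,::-1])
print(proj(f,[.505,.22,.036]))
for q in ["top_a","drying_board","low_a"]:
    print(q,[(np.round(d["position"],4).tolist(),round(d["conf"],2),proj(f,d["position"]).round().tolist()) for d in pinpoint(f,q)])
import pickle; pickle.dump(f,open("b.pkl","wb"))
E
```

```text
time_s: 3.28
tcp_pos: [0.5829, 0.2614, 0.2592]
ee_rot: [0.688, -3.065, -0.0]
wrist_force: [-0.6, -0.2, 0.2]
finger_gap: 0.998
[315.91536826 105.64021825]
top_a [([0.5446, 0.2448, 0.0223], 0.93, [321.0, 145.0]), ([0.462, 0.1975, 0.0235], 0.9, [314.0, 63.0])]
drying_board [([0.5032, 0.2199, -0.0006], 0.55, [317.0, 106.0]), ([0.4821, 0.2621, 0.008], 0.22, [354.0, 105.0])]
low_a [([0.4816, 0.2599, 0.0079], 0.77, [353.0, 104.0]), ([0.5247, 0.1808, 0.0047], 0.65, [282.0, 108.0])]
```

View pics/b_w.png

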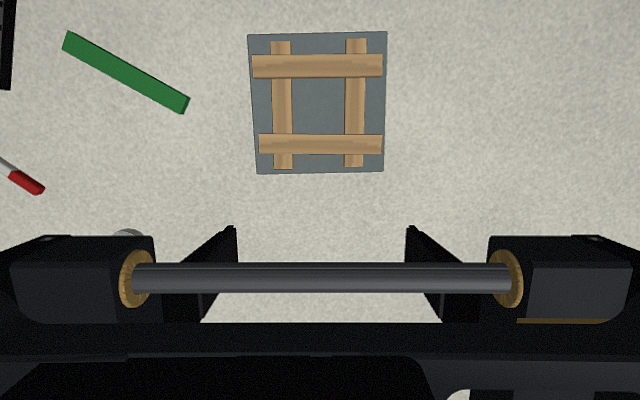

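The wrist view shows the tower clearly: board corners at about (248,35), (387,31), (384,171) and (256,174), and top slats at rows 66 and 144. I'll fit the slat poses here.

Run:
```python
from fit import *
f=eyes.grab_frame("wrist")
sl=(.15,.024,.014)
for q,xy,z,dm,yaw in [("top_a",(.543,.243),.022,sl,np.radians(116)),("top_b",(.463,.2),.022,sl,np.radians(116))]:
    m,c,mu=pick(f,q,proj(f,[*xy,.036])); p,v=fit(np.array([*xy,yaw]),[(f,m)],z,dm); print(q,round(c,2),mu.round(),p[:2].round(4),np.degrees(p[2]).round(2),round(v,3))
    # my own: minAreaRect of top colour
    r=cv2.minAreaRect(np.argwhere(m>0)[:,::-1].astype(np.float32)); b=cv2.boxPoints(r); w=np.array([onz(f,*q_,.036) for q_ in b]); print(w.round(4)[:,:2].tolist(), w.mean(0).round(4))
g=masks_of(f,"drying_board"); print([(d["conf"],int(d["region"].sum())) for d in g])
P=np.array([onz(f,u,v,.008) for u,v in [(248,35),(387,31),(384,171),(256,174)]])[:,:2]; print(P.round(4).tolist(),P.mean(0).round(4)); 
for i in range(4): d=P[(i+1)%4]-P[i]; print(np.linalg.norm(d).round(4),np.degrees(np.arctan2(d[1],d[0])).round(1))
```

```text
top_a 0.97 [318. 143.] [0.5434 0.2427] 114.96 0.041
[[0.5643, 0.1693], [0.5, 0.3042], [0.5222, 0.316], [0.5875, 0.179]] [0.5435 0.2421 0.036 ]
top_b 0.68 [315.  66.] [0.4647 0.2015] 115.38 0.059
[[0.4849, 0.1301], [0.4218, 0.2624], [0.4453, 0.2749], [0.5095, 0.1402]] [0.4654 0.2019 0.036 ]
[(0.83, 9671)]
[[0.4655, 0.1119], [0.3899, 0.2604], [0.5397, 0.3371], [0.6166, 0.1852]] [0.5029 0.2236]
0.1667 117.0
0.1683 27.1
0.1703 -63.2
0.1679 -154.1
```

Tower fit: top_a is at (0.5435,0.2427) and top_b at (0.4647,0.2015), yaw about 115°, 89 mm apart. That matches the expected 90 mm. Next is the extractor view.

```bash
python3 go.py 0.656 -0.205 0.28 190
```

```text
shift cm [ 13.44 -45.32  -2.05] turn deg [1.000e-02 1.000e-02 1.542e+01] t 3.6833 gap 1.001 xhead -154.58
```

```bash
python3 -m jog '[[1,-3.5,-0.3,0,0,2,1],[2,-7,-0.6,0,0,4,1],[3,-11,-0.9,0,0,6,1],[4,-15,-1.2,0,0,8,1],[5.2,-19,-1.5,0,0,10,1],[6.4,-23,-1.8,0,0,12,1],[7.6,-27,-2,0,0,14,0.8],[8.8,-31,-2,0,0,15.4,0.6]]';python3 go.py 0.656 -0.205 0.28 190
```

```text
time_s: 4.35
tcp_pos: [0.6365, -0.0575, 0.2802]
ee_rot: [-0.27, 3.129, -0.0]
wrist_force: [-0.4, -0.0, -0.7]
finger_gap: 0.914
shift cm [  0.61 -14.86   0.02] turn deg [-0.01  0.06 -0.12] t 4.35 gap 0.914 xhead -170.12
```

```bash
python3 -m jog '[[0.1,-3.5,0,0,0,0,0.5],[0.3,-7,0,0,0,0,0.5],[0.4,-10.5,0,0,0,0,0.5],[0.6,-13.5,0,0,0,0,0.5],[0.6,-14.8,0,0,0,0,0.5],[0.6,-14.8,0,0,0,0,0.5],[0.6,-14.8,0,0,0,0,0.5],[0.6,-14.8,0,0,0,0,0.5]]'
python3 - <<'E'
from fit import *
f=eyes.grab_frame("wrist"); cv2.imwrite("pics/c_w.png",f["color"][:,:,::-1])
sl=(.15,.024,.014)
for q,xy,z,dm,yaw in [("slat_a",(.561,-.193),.117,sl,np.radians(7)),("slat_b",(.576,-.252),.117,sl,np.radians(11))]:
    m,c,mu=pick(f,q,proj(f,[*xy,.131])); p,v=fit(np.array([*xy,yaw]),[(f,m)],z,dm); print(q,round(c,2),mu.round(),p[:2].round(4),np.degrees(p[2]).round(2),round(v,3))
for q in ["extractor","cassette","pad_left","pad_right"]:
    print(q,[(np.round(d["position"],4).tolist(),round(d["conf"],2),proj(f,d["position"]).round().tolist()) for d in pinpoint(f,q)])
E
```

```text
time_s: 5.02
tcp_pos: [0.6561, -0.2011, 0.2795]
ee_rot: [0.274, -3.13, -0.001]
wrist_force: [-0.2, 0.8, 0.8]
finger_gap: 0.505
slat_a 0.68 [347.  88.] [ 0.5591 -0.1915] 7.01 0.032
slat_b 0.89 [285.  94.] [ 0.5747 -0.2489] 11.13 0.039
extractor [([0.5679, -0.2307, -0.0058], 0.8, [310.0, 105.0])]
cassette [([0.572, -0.2302, 0.0155], 0.72, [309.0, 108.0])]
pad_left [([0.5699, -0.2289, 0.0004], 0.29, [310.0, 107.0])]
pad_right []
```

View pics/c_w.png

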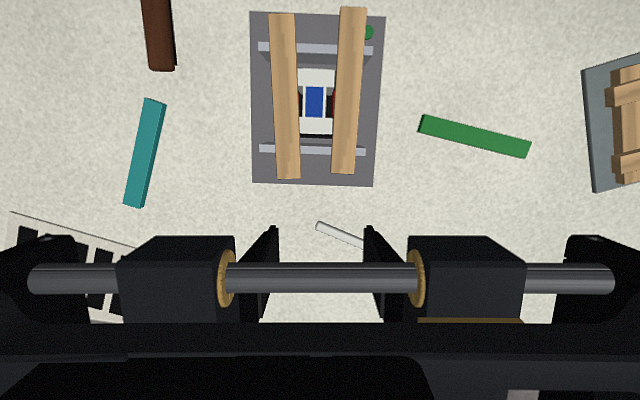

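The wrist picture holds these slat-shaped candidates: beech at (285,94) and (347,88) lying across the guard walls, turquoise at (145,152), and green at (475,137). The two beech ones fit the description in colour and position. slat_a (+y) is the one at (347,88), nearer the tower. I'll confirm in an enlarged crop.

```bash
python3 - <<'E'
import cv2
a=cv2.imread("pics/c_w.png"); cv2.imwrite("pics/c_wx.png",cv2.resize(a[0:200,235:405],None,fx=3,fy=3,interpolation=cv2.INTER_CUBIC))
E
python3 go.py 0.5595 -0.192 0.18 187
```

```text
shift cm [9.36 2.66 9.96] turn deg [-0.    0.01  3.01] t 5.3667 gap 0.501 xhead -169.99
```

View pics/c_wx.png

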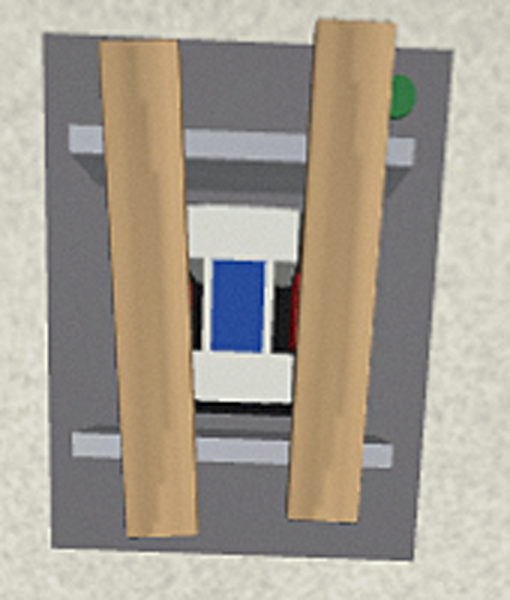

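The crop confirms two beech slats on the aluminium guard walls, over the blue-topped cassette and its red catches. I'm going for slat_a.

```bash
python3 -m jog '[[2.3,0.6,2.5,0,0,1,0.5],[4.6,1.3,5,0,0,2,0.5],[7,2,7.5,0,0,3,0.5],[9,2.6,9.5,0,0,3,0.5],[9.4,2.7,10,0,0,3,0.5],[9.4,2.7,10,0,0,3,0.5],[9.4,2.7,10,0,0,3,0.5],[9.4,2.7,10,0,0,3,0.5]]' 10; python3 go.py 0.5595 -0.192 0.112 187
python3 - <<'E'
from h import *
f=eyes.grab_frame("wrist"); cv2.imwrite("pics/d_w.png",f["color"][:,:,::-1])
E
```

```text
time_s: 6.03
tcp_pos: [0.5604, -0.1926, 0.1806]
ee_rot: [-0.191, 3.134, -0.002]
wrist_force: [-0.9, 0.2, 0.4]
finger_gap: 0.502
shift cm [0.1  0.08 6.86] turn deg [-0.07  0.12 -0.02] t 6.0333 gap 0.502 xhead -173.02
```

View pics/d_w.png

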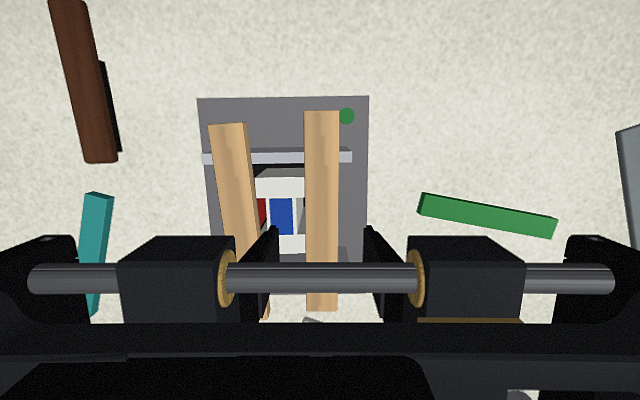

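Slat_a is centred between the jaws: slat at column 321, finger tips at 272 and 370. Descending.

```bash
python3 -m jog '[[0,0,1.5,0,0,0,0.5],[0,0,3,0,0,0,0.5],[0,0,4.5,0,0,0,0.5],[0,0,6,0,0,0,0.5],[0,0,6.8,0,0,0,0.5],[0,0,6.8,0,0,0,0.5],[0,0,6.8,0,0,0,0.2],[0,0,6.8,0,0,0,0.2]]' 12 && python3 -m jog '[[0,0,0,0,0,0,0],[0,0,0,0,0,0,0],[0,0,0,0,0,0,0],[0,0,0,0,0,0,0],[0,0,0,0,0,0,0],[0,0,-0.5,0,0,0,0],[0,0,-1.5,0,0,0,0],[0,0,-2.5,0,0,0,0]]' 12; python3 go.py 0.5595 -0.192 0.24 187
```

```text
time_s: 6.75
tcp_pos: [0.5595, -0.1924, 0.1124]
ee_rot: [-0.191, 3.134, -0.001]
wrist_force: [-0.0, -0.5, 0.3]
finger_gap: 0.413
time_s: 7.42
tcp_pos: [0.5588, -0.1922, 0.1372]
ee_rot: [0.191, -3.135, -0.001]
wrist_force: [-0.6, 0.6, 0.1]
finger_gap: 0.254
shift cm [-7.000e-02  1.000e-02 -1.028e+01] turn deg [ 0.02 -0.03 -0.03] t 7.4167 gap 0.254 xhead -173.03
```

Gap 0.254 is 24 mm, so the slat is gripped. Carrying it to the tower.

```bash
python3 -m jog '[[0,0,-1.5,0,0,0,0],[0,0,-3.2,0,0,0,0],[0,0,-5,0,0,0,0],[0,0.8,-6.5,0,0,0,0],[0,2.2,-7.5,0,0,-1.5,0],[0,4.5,-8,0,0,-3,0],[0,7.5,-8,0,0,-5,0],[0,11,-8,0,0,-7,0]]'; python3 go.py 0.4845 0.2626 0.15 205.7
```

```text
time_s: 8.08
tcp_pos: [0.5452, -0.0821, 0.2173]
ee_rot: [-0.385, 3.117, -0.001]
wrist_force: [0.0, 0.6, -0.9]
finger_gap: 0.254
shift cm [-2.49 34.91  6.71] turn deg [ -0.03   0.05 -11.63] t 8.0833 gap 0.254 xhead -165.93
```

```bash
python3 -m jog '[[-0.3,3.5,0,0,0,-1.5,0],[-0.6,7,0,0,0,-3,0],[-0.9,10.5,0.3,0,0,-4.5,0],[-1.2,14,0.7,0,0,-6,0],[-1.5,17.5,1,0,0,-7.5,0],[-1.8,21,1.3,0,0,-9,0],[-2,24.5,1.7,0,0,-10.5,0],[-2.2,28,2,0,0,-11.6,0]]'; python3 go.py 0.4845 0.2626 0.12 205.7
```

```text
time_s: 8.75
tcp_pos: [0.4981, 0.1961, 0.1968]
ee_rot: [-0.7, 3.063, 0.0]
wrist_force: [0.4, -0.6, 0.2]
finger_gap: 0.252
shift cm [-1.66  6.58  7.68] turn deg [0.01 0.01 0.04] t 8.75 gap 0.252 xhead -154.26
```

```bash
python3 -m jog '[[-0.6,2.5,1.2,0,0,0,0],[-1.2,4.5,2.5,0,0,0,0],[-1.5,6,4,0,0,0,0],[-1.7,6.5,5.5,0,0,0,0],[-1.7,6.6,6.8,0,0,0,0],[-1.7,6.6,7.7,0,0,0,0],[-1.7,6.6,7.7,0,0,0,0],[-1.7,6.6,7.7,0,0,0,0]]'; python3 go.py 0.4845 0.2626 0.0315 205.7
python3 - <<'E'
from fit import *
for n in ("wrist","scene","side"):
    f=eyes.grab_frame(n); cv2.imwrite(f"pics/e_{n}.png",f["color"][:,:,::-1])
    if n!="wrist":
        c=proj(f,[.504,.222,.05]).astype(int); a=f["color"][max(0,c[1]-70):c[1]+70,c[0]-90:c[0]+90,::-1]; cv2.imwrite(f"pics/e_{n}_x.png",cv2.resize(a,None,fx=4,fy=4,interpolation=cv2.INTER_CUBIC)[:600])
E
```

```text
time_s: 9.42
tcp_pos: [0.486, 0.2609, 0.1197]
ee_rot: [0.696, -3.063, -0.0]
wrist_force: [0.2, -0.2, -1.0]
finger_gap: 0.252
shift cm [0.06 0.22 8.82] turn deg [ 0.01 -0.02 -0.1 ] t 9.4167 gap 0.252 xhead -154.4
```

View pics/e_wrist.png

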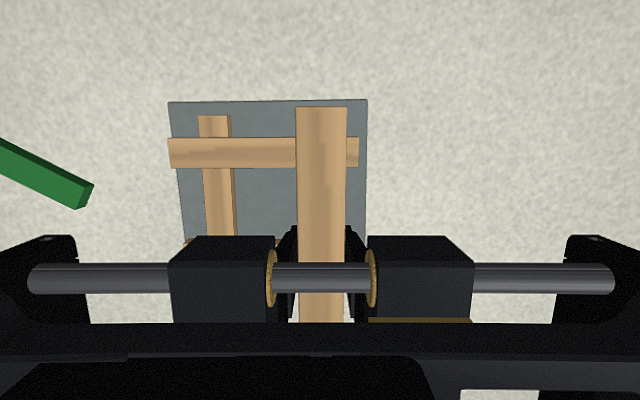

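View pics/e_scene_x.png

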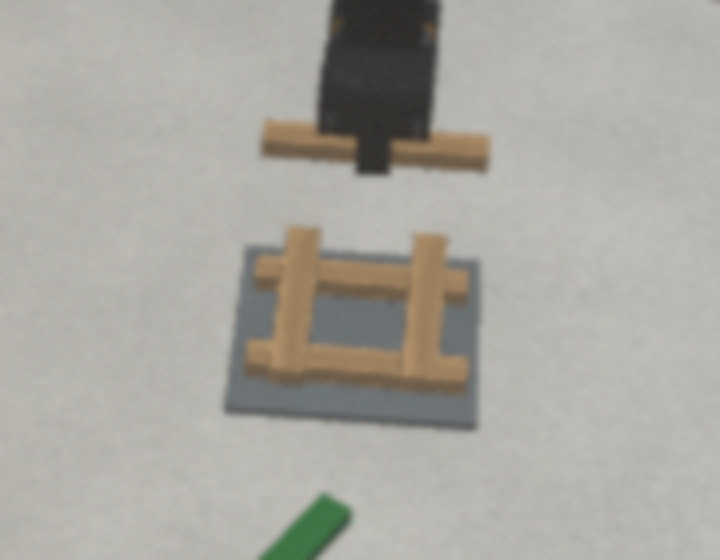

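View pics/e_side_x.png

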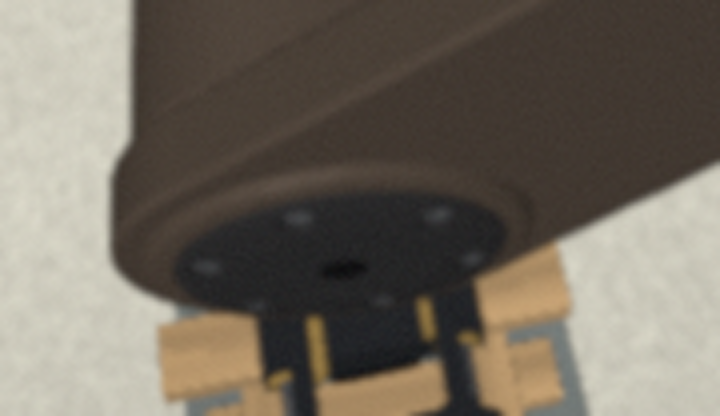

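Run:
```python
from h import *
f=eyes.grab_frame("wrist"); s=env.state(); Rm=R.from_rotvec(s["ee_rot"])
for uv in [(296.5,107),(347,107),(299,235),(345,235)]:
    p=onz(f,*uv,s["tcp_pos"][2]+.0186); print(uv,(Rm.inv().apply(p-s["tcp_pos"])*1000).round(1))
```

```text
(296.5, 107) [ 73.9  -9.5 -18.7]
(347, 107) [ 73.9  13.4 -18.7]
(299, 235) [ 12.4  -9.4 -18.6]
(345, 235) [ 12.4  13.7 -18.6]
```

The held slat is centred in the fingers to about 1 mm. The wrist camera reads about 2 mm high in tool y. Correcting for that puts the tower centre at (0.505,0.2203), which agrees with the scene and side fits. Lowering.

```bash
python3 -m jog '[[0,0,2,0,0,0,0],[0,0,4,0,0,0,0],[0,0,6,0,0,0,0],[0,0,7.4,0,0,0,0],[0,0,8.1,0,0,0,0],[0,0,8.4,0,0,0,0],[0,0,8.6,0,0,0,0],[0,0,8.6,0,0,0,0]]'; python3 go.py 0.4855 0.2608 0.0315 205.7
```

```text
time_s: 10.28
tcp_pos: [0.4865, 0.2609, 0.034]
ee_rot: [-0.695, 3.063, 0.0]
wrist_force: [0.4, -0.3, 0.0]
finger_gap: 0.252
shift cm [0.1  0.03 0.25] turn deg [-0.    0.05 -0.14] t 10.2833 gap 0.252 xhead -154.44
```

```bash
python3 -m jog '[[0.1,0,0.1,0,0,0,0],[0.1,0,0.2,0,0,0,0],[0.1,0,0.25,0,0,0,0],[0.1,0,0.25,0,0,0,0],[0.1,0,0.25,0,0,0,0.3],[0.1,0,0.25,0,0,0,0.35],[0.1,0,0.25,0,0,0,0.45],[0.1,0,0.25,0,0,0,0.45]]'; python3 go.py 0.4855 0.2608 0.12 205.7
```

```text
time_s: 10.95
tcp_pos: [0.4853, 0.2605, 0.031]
ee_rot: [-0.695, 3.064, 0.0]
wrist_force: [0.2, -1.1, -0.1]
finger_gap: 0.424
shift cm [-0.03  0.02 -8.9 ] turn deg [ 0.    0.01 -0.13] t 10.95 gap 0.424 xhead -154.43
```

```bash
python3 -m jog '[[0,0,-1,0,0,0,0.45],[0,0,-3,0,0,0,0.45],[0,0,-6,0,0,0,0.45],[0,0,-9.5,0,0,0,0.45],[0,-0.5,-13,0,0,0,0.45],[-1.5,-3,-15.5,0,0,0,0.5],[-4,-6.5,-16.5,0,0,0,0.5],[-7,-9.5,-17,0,0,0,0.5]]'
python3 - <<'E'
from fit import *
f=eyes.grab_frame("wrist"); cv2.imwrite("pics/f_w.png",f["color"][:,:,::-1])
f=eyes.grab_frame("scene"); c=proj(f,[.504,.222,.05]).astype(int); a=f["color"][c[1]-60:c[1]+60,c[0]-75:c[0]+75,::-1]; cv2.imwrite(f"pics/f_scene_x.png",cv2.resize(a,None,fx=5,fy=5,interpolation=cv2.INTER_CUBIC)[:600])
E
python3 go.py .5752 -.2512 .2 191.2
```

```text
time_s: 11.62
tcp_pos: [0.5871, 0.2054, 0.2047]
ee_rot: [-0.696, 3.059, 0.0]
wrist_force: [-0.4, 1.0, 0.2]
finger_gap: 0.497
shift cm [ 20.91 -40.46   0.21] turn deg [-0.05  0.26 14.2 ] t 11.7167 gap 0.498 xhead -154.6
```

View pics/f_w.png

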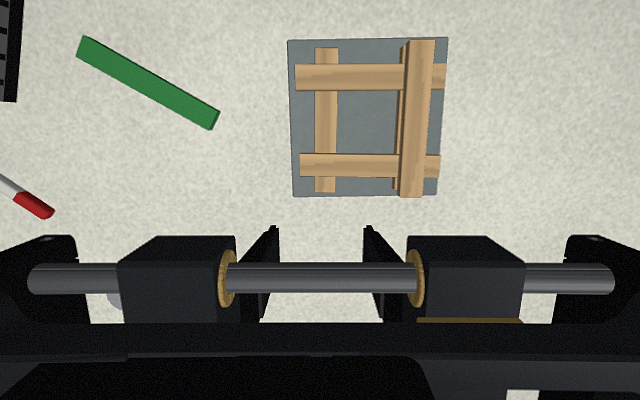

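View pics/f_scene_x.png

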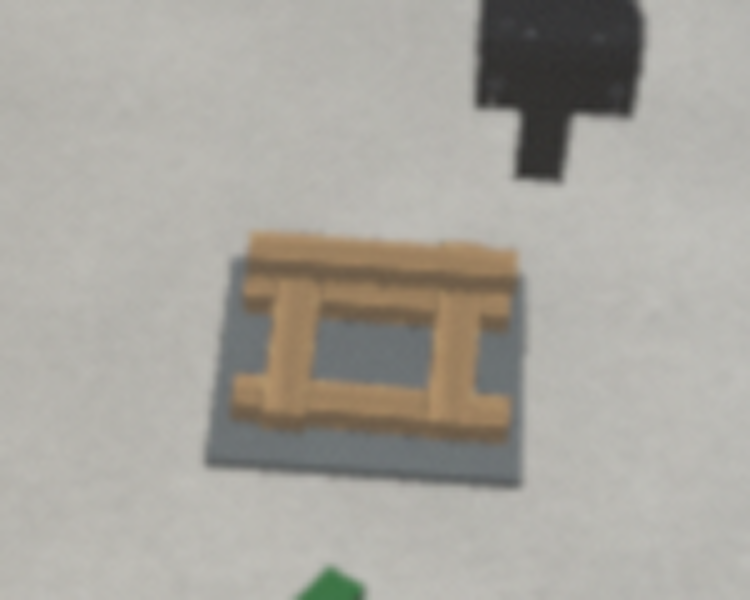

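Slat A lies flat over both top slats near the +y end, with scene-crop ends at (250,245) and (515,262). The tower hasn't moved. Now slat_b.

```bash
python3 -m jog '[[1.6,-3.2,0,0,0,1.5,0.5],[3.5,-7,0,0,0,3,0.5],[5.4,-10.5,0,0,0,5,0.5],[7.3,-14,0,0,0,7,0.5],[9.2,-17.6,0,0,0,9,0.5],[11,-21.2,0,0,0,11,0.5],[13,-24.8,0,0,0,13,0.5],[15,-28.4,0,0,0,14.2,0.5]]'; python3 go.py .5752 -.2512 .18 191.2
```

```text
time_s: 12.38
tcp_pos: [0.5726, -0.1163, 0.2012]
ee_rot: [-0.309, 3.126, 0.0]
wrist_force: [0.7, 0.7, -0.2]
finger_gap: 0.503
shift cm [  2.38 -13.28   2.12] turn deg [0.01 0.01 0.07] t 12.3833 gap 0.503 xhead -168.73
```

```bash
python3 -m jog '[[0.7,-3.5,0.3,0,0,0,0.5],[1.3,-7,0.8,0,0,0,0.5],[1.9,-10.5,1.5,0,0,0,0.5],[2.3,-12.7,2.1,0,0,0,0.5],[2.4,-13.3,2.1,0,0,0,0.5],[2.4,-13.3,2.1,0,0,0,0.5],[2.4,-13.3,2.1,0,0,0,0.5],[2.4,-13.3,2.1,0,0,0,0.5]]'; python3 go.py .5752 -.2512 .112 191.2;  python3 - <<'E'
from fit import *
f=eyes.grab_frame("wrist"); cv2.imwrite("pics/g_w.png",f["color"][:,:,::-1])
E
```

```text
time_s: 13.05
tcp_pos: [0.5762, -0.2485, 0.1801]
ee_rot: [-0.313, 3.126, 0.0]
wrist_force: [-0.6, 0.4, 0.1]
finger_gap: 0.499
shift cm [ 0.15 -0.25  6.81] turn deg [0.   0.02 0.23] t 13.05 gap 0.499 xhead -168.57
```

View pics/g_w.png

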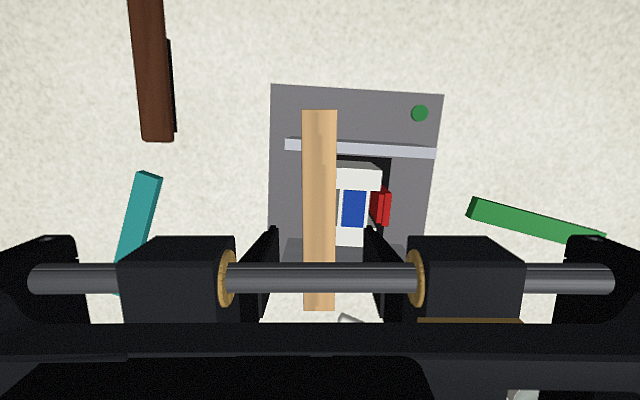

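Slat_b (column 319) sits centred between the fingers (mid 321). The cassette and red catch show at (355,205) and (380,207). Descending.

```bash
python3 -m jog '[[0,0,1.5,0,0,0,0.5],[0,-0.1,3,0,0,0,0.5],[0.1,-0.1,4.5,0,0,0,0.5],[0.1,-0.1,6,0,0,0,0.5],[0.1,-0.1,6.8,0,0,0,0.5],[0.1,-0.1,6.8,0,0,0,0.5],[0.1,-0.1,6.8,0,0,0,0.2],[0.1,-0.1,6.8,0,0,0,0.2]]' 12 && python3 -m jog '[[0,0,0,0,0,0,0],[0,0,0,0,0,0,0],[0,0,0,0,0,0,0],[0,0,0,0,0,0,0],[0,0,0,0,0,0,0],[0,0,-0.5,0,0,0,0],[0,0,-1.5,0,0,0,0],[0,0,-3,0,0,0,0]]' 12; python3 go.py .5752 -.2512 .22 191.2
```

```text
time_s: 13.77
tcp_pos: [0.5758, -0.2509, 0.1125]
ee_rot: [-0.312, 3.125, -0.001]
wrist_force: [-0.3, -0.5, 0.9]
finger_gap: 0.411
time_s: 14.43
tcp_pos: [0.5748, -0.2509, 0.1414]
ee_rot: [0.311, -3.125, -0.002]
wrist_force: [0.3, 0.0, -0.7]
finger_gap: 0.252
shift cm [-0.02 -0.03 -7.86] turn deg [ 0.08 -0.09  0.16] t 14.4333 gap 0.252 xhead -168.64
```

Slat_b is held. I'll lift it and carry it to P- = (0.5245,0.1798).

```bash
python3 -m jog '[[0,0,-1.5,0,0,0,0],[0,0,-3.2,0,0,0,0],[0,0,-5,0,0,0,0],[0,0.8,-6.5,0,0,0,0],[0,2.2,-7.5,0,0,-1.5,0],[0,4.5,-8,0,0,-3,0],[0,7.5,-8,0,0,-5,0],[0,11,-8,0,0,-7,0]]'; python3 go.py 0.5245 0.1798 0.16 205.7
```

```text
time_s: 15.1
tcp_pos: [0.553, -0.1423, 0.222]
ee_rot: [-0.504, 3.1, -0.0]
wrist_force: [1.0, 0.9, -0.3]
finger_gap: 0.252
shift cm [-7.5  31.46  6.2 ] turn deg [-0.02  0.03 -7.22] t 15.1 gap 0.252 xhead -161.52
```

```bash
python3 -m jog '[[-0.8,3.4,0,0,0,-1,0],[-1.6,6.8,0,0,0,-2,0],[-2.4,10.2,0.3,0,0,-3,0],[-3.2,13.6,0.7,0,0,-4,0],[-4.1,17,1,0,0,-5,0],[-4.9,20.5,1.3,0,0,-6,0],[-5.7,24,1.7,0,0,-7,0],[-6.5,27.3,2,0,0,-7.3,0]]'; python3 go.py 0.5245 0.1798 0.12 205.6
```

```text
time_s: 15.77
tcp_pos: [0.5281, 0.1386, 0.2017]
ee_rot: [0.702, -3.062, -0.0]
wrist_force: [0.3, -0.2, 0.9]
finger_gap: 0.252
shift cm [-1.48  3.86  8.17] turn deg [ 0.01 -0.    0.23] t 15.7667 gap 0.252 xhead -154.17
```

```bash
python3 -m jog '[[-0.5,1.5,1.2,0,0,0,0],[-1.1,2.8,2.5,0,0,0,0],[-1.4,3.6,4,0,0,0,0],[-1.5,3.9,5.5,0,0,0,0],[-1.5,3.9,6.8,0,0,0,0],[-1.5,3.9,7.8,0,0,0,0],[-1.5,3.9,7.8,0,0,0,0],[-1.5,3.9,7.8,0,0,0,0]]'; python3 go.py 0.5245 0.1798 0.0335 205.6
python3 - <<'E'
from h import *
f=eyes.grab_frame("wrist");cv2.imwrite("pics/i_w.png",f["color"][:,:,::-1])
f=eyes.grab_frame("scene"); c=proj(f,[.504,.222,.05]).astype(int); a=f["color"][c[1]-60:c[1]+60,c[0]-75:c[0]+75,::-1]; cv2.imwrite(f"pics/i_scene_x.png",cv2.resize(a,None,fx=5,fy=5,interpolation=cv2.INTER_CUBIC)[:600])
E
```

```text
time_s: 16.43
tcp_pos: [0.5257, 0.1781, 0.1237]
ee_rot: [0.698, -3.062, -0.0]
wrist_force: [-0.1, -0.1, 0.5]
finger_gap: 0.251
shift cm [0.03 0.21 9.02] turn deg [ 0.01 -0.03  0.1 ] t 16.4333 gap 0.251 xhead -154.3
```

View pics/i_w.png

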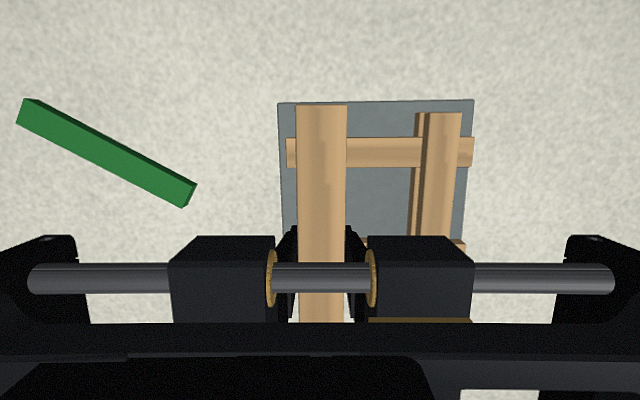

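View pics/i_scene_x.png

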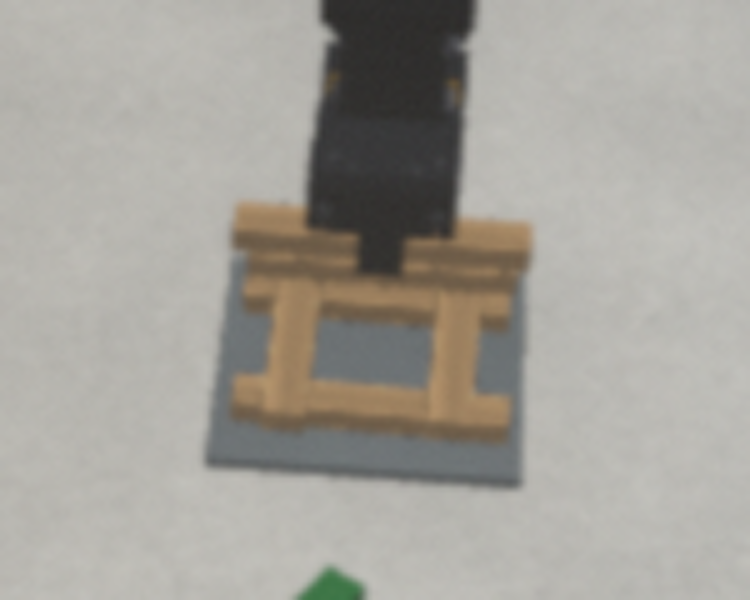

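The held slat is centred in the fingers and parallel to slat A. Lowering.

```bash
python3 -m jog '[[0,0,2,0,0,0,0],[0,0,4,0,0,0,0],[0,0,6,0,0,0,0],[0,0,7.6,0,0,0,0],[0,0,8.4,0,0,0,0],[0,0,8.8,0,0,0,0],[0,0,9,0,0,0,0],[0,0,9,0,0,0,0]]'; python3 go.py 0.5245 0.1798 0.0315 205.6
```

```text
time_s: 17.2
tcp_pos: [0.5263, 0.178, 0.034]
ee_rot: [-0.698, 3.062, 0.0]
wrist_force: [-0.0, 0.4, -0.5]
finger_gap: 0.25
shift cm [0.08 0.24 0.25] turn deg [-0.01  0.05  0.07] t 17.2 gap 0.25 xhead -154.33
```

```bash
python3 -m jog '[[0.1,0.1,0,0,0,0,0],[0.1,0.2,0,0,0,0,0],[0.1,0.2,0.1,0,0,0,0],[0.1,0.2,0.2,0,0,0,0],[0.1,0.2,0.25,0,0,0,0],[0.1,0.2,0.25,0,0,0,0.3],[0.1,0.2,0.25,0,0,0,0.38],[0.1,0.2,0.25,0,0,0,0.45]]'; python3 go.py 0.5245 0.1798 0.0315 205.6
```

```text
time_s: 17.87
tcp_pos: [0.5242, 0.1793, 0.031]
ee_rot: [-0.698, 3.063, 0.0]
wrist_force: [0.2, -0.3, -1.0]
finger_gap: 0.386
shift cm [-0.05  0.03 -0.05] turn deg [0.   0.   0.07] t 17.8667 gap 0.386 xhead -154.33
```

```bash
python3 -m jog '[[0,0,0,0,0,0,0.45],[0,0,-1.5,0,0,0,0.45],[0,0,-4,0,0,0,0.45],[0,0,-7.5,0,0,0,0.45],[0,0,-11,0,0,0,0.45],[-1.5,0,-14.5,0,0,0,0.7],[-4.5,0,-16.5,0,0,0,0.9],[-7.5,0,-17,0,0,0,1]]'; python3 -m jog '[[-1,0,0,0,0,0,1],[-1,0,0,0,0,0,1],[-1,0,0,0,0,0,1],[-1,0,0,0,0,0,1],[-1,0,0,0,0,0,1],[-1,0,0,0,0,0,1],[-1,0,0,0,0,0,1],[-1,0,0,0,0,0,1]]';  python3 - <<'E'
from fit import *
f=eyes.grab_frame("wrist");cv2.imwrite("pics/j_w.png",f["color"][:,:,::-1])
g=eyes.grab_frame("scene"); c=proj(g,[.504,.222,.05]).astype(int); a=g["color"][c[1]-60:c[1]+60,c[0]-75:c[0]+75,::-1]; cv2.imwrite(f"pics/j_scene_x.png",cv2.resize(a,None,fx=5,fy=5,interpolation=cv2.INTER_CUBIC)[:600])
sl=(.15,.024,.014)
for q,xy,z,yaw in [("slat_a",(.4855,.2608),.036,25.7),("slat_b",(.5245,.1798),.036,25.7),("top_a",(.544,.241),.022,115.5),("top_b",(.466,.199),.022,115.5)]:
    try:
        m,c,mu=pick(f,q,proj(f,[*xy,z+.014])); p,v=fit(np.array([*xy,np.radians(yaw)]),[(f,m)],z,sl); print(q,round(c,2),mu.round(),p[:2].round(4),np.degrees(p[2]).round(2),round(v,3))
    except Exception as e: print(q,e)
E
```

```text
time_s: 18.53
tcp_pos: [0.5935, 0.2124, 0.2062]
ee_rot: [-0.696, 3.057, 0.0]
wrist_force: [0.8, 0.0, -0.2]
finger_gap: 0.606
time_s: 19.2
tcp_pos: [0.6006, 0.216, 0.2012]
ee_rot: [-0.698, 3.063, 0.0]
wrist_force: [-0.4, -0.1, 0.5]
finger_gap: 1.001
slat_a 0.79 [413.  99.] [0.4854 0.2617] 25.3 0.072
slat_b 0.94 [320.  98.] [0.5237 0.1805] 25.68 0.048
top_a 0.6 [366. 150.] [0.543 0.243] 114.85 0.607
top_b 0.7 [364.  59.] [0.4648 0.2019] 115.97 0.588
```

View pics/j_w.png

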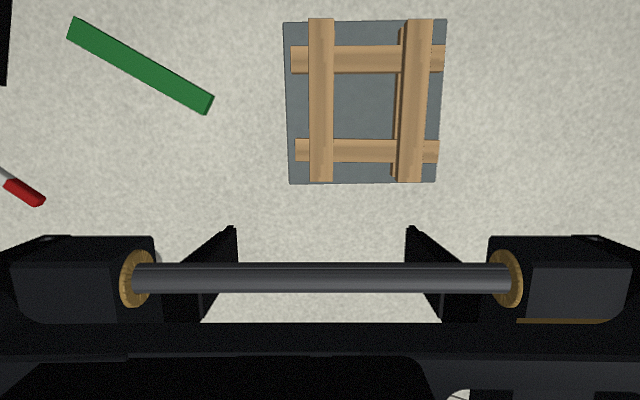

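View pics/j_scene_x.png

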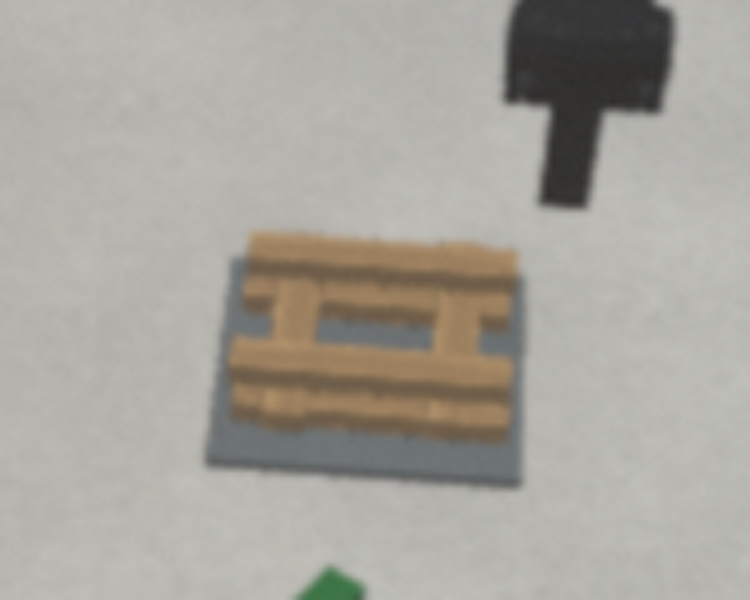

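Both slats lie parallel, one near each end. Their midpoint (0.5046,0.2211) compares with the tower's (0.504,0.222) in the same camera. Now the cassette.

```bash
python3 go.py 0.65 -0.205 0.22 194.4
```

```text
shift cm [ 13.8  -40.09  -1.9 ] turn deg [ 0.    0.   11.27] t 19.5 gap 1.001 xhead -154.33
```

```bash
python3 -m jog '[[1,-3,-0.3,0,0,1,1],[2.3,-6.7,-0.6,0,0,2.5,1],[3.6,-10.4,-0.9,0,0,4,1],[4.9,-14.1,-1.2,0,0,5.5,1],[6.2,-17.8,-1.5,0,0,7,1],[7.5,-21.5,-1.8,0,0,8.5,1],[8.8,-25.3,-1.9,0,0,10,1],[10.1,-29.1,-1.9,0,0,11.2,1]]'; python3 go.py 0.65 -0.205 0.22 194.4
```

```text
time_s: 20.17
tcp_pos: [0.6358, -0.0918, 0.2205]
ee_rot: [-0.394, 3.116, -0.0]
wrist_force: [0.2, 0.2, -0.4]
finger_gap: 1.0
shift cm [  1.44 -11.31   0.06] turn deg [-0.02  0.04 -0.  ] t 20.1667 gap 1.0 xhead -165.6
```

```bash
python3 -m jog '[[0.5,-3.6,0,0,0,0,1],[0.9,-7.2,0,0,0,0,1],[1.3,-10,0,0,0,0,1],[1.4,-11.3,0,0,0,0,1],[1.4,-11.3,0,0,0,0,1],[1.4,-11.3,0,0,0,0,1],[1.4,-11.3,0,0,0,0,1],[1.4,-11.3,0,0,0,0,1]]'
python3 - <<'E'
from fit import *
f=eyes.grab_frame("wrist");cv2.imwrite("pics/k_w.png",f["color"][:,:,::-1]);cv2.imwrite("pics/k_wx.png",cv2.resize(f["color"][0:230,225:425,::-1],None,fx=2.6,fy=2.6,interpolation=cv2.INTER_CUBIC))
g=eyes.grab_frame("scene");h=eyes.grab_frame("side")
for n,p in (("w",f),("sc",g),("si",h)):
  for q in ["extractor","cassette","pad_left","pad_right"]:
    print(n,q,[(np.round(d["position"],4).tolist(),round(d["conf"],2),proj(p,d["position"]).round().tolist()) for d in pinpoint(p,q)])
import pickle; pickle.dump((f,g,h,env.state()),open("k.pkl","wb"))
E
```

```text
time_s: 20.83
tcp_pos: [0.6505, -0.2012, 0.2202]
ee_rot: [-0.398, 3.116, 0.0]
wrist_force: [-0.5, -0.4, 0.2]
finger_gap: 0.999
w extractor [([0.567, -0.2296, -0.002], 0.75, [314.0, 106.0])]
w cassette [([0.5689, -0.2277, 0.0144], 0.98, [315.0, 107.0])]
w pad_left [([0.5674, -0.1909, 0.0818], 0.47, [352.0, 112.0])]
w pad_right [([0.5767, -0.256, 0.0862], 0.56, [281.0, 103.0])]
sc extractor [([0.5713, -0.2237, 0.0005], 0.83, [293.0, 262.0])]
sc cassette [([0.571, -0.2193, 0.0166], 0.89, [294.0, 257.0]), ([0.52, 0.1815, 0.0092], 0.47, [363.0, 146.0])]
sc pad_left [([0.5649, -0.1936, 0.0864], 0.49, [297.0, 229.0])]
sc pad_right [([0.749, -0.135, 0.0021], 0.73, [382.0, 270.0]), ([0.5752, -0.2516, 0.0839], 0.63, [285.0, 250.0]), ([0.5416, 0.2432, 0.0228], 0.54, [381.0, 132.0])]
si extractor [([0.5659, -0.2225, -0.0032], 0.66, [327.0, 195.0])]
si cassette [([0.5679, -0.2246, 0.0125], 0.65, [327.0, 190.0])]
si pad_left [([0.5683, -0.194, 0.0871], 0.52, [323.0, 177.0])]
si pad_right [([0.4617, 0.1976, 0.0213], 0.7, [328.0, 364.0]), ([0.5758, -0.2544, 0.0864], 0.45, [326.0, 160.0])]
```

View pics/k_wx.png

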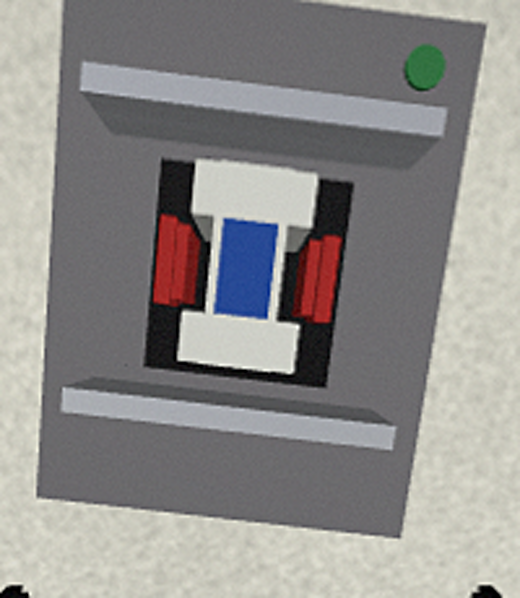

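The crop shows the cassette with its blue top centre at (246,270), red pads at (172,260) and (322,278), and guard walls at rows ~95 and ~420. The extractor is turned about 7° relative to the tool. I'll measure that from the wall corners.

Run:
```python
from fit import *
import pickle
f,g,h,s=pickle.load(open("k.pkl","rb"))
pk=lambda c:np.array([onz(f,c_[0]/2.6+225-.3,c_[1]/2.6-.3,z) for c_,z in c])[:,:2]
def rep(n,P):
    print(n,P.mean(0).round(4),[(np.linalg.norm(P[(i+1)%4]-P[i]).round(4),np.degrees(np.arctan2(*(P[(i+1)%4]-P[i])[::-1])).round(1)) for i in range(4)])
W1=pk([((83,62),.117),((447,107),.117),((443,135),.117),((80,90),.117)])
W2=pk([((64,388),.117),((396,427),.117),((393,449),.117),((62,411),.117)])
rep("w1",W1);rep("w2",W2); d=W2.mean(0)-W1.mean(0); print("mid",((W1+W2)/2).mean(0).round(4),np.linalg.norm(d).round(4),np.degrees(np.arctan2(d[1],d[0])).round(2))
B=pk([((196,158),.105),((318,173),.105),((297,374),.105),((177,360),.105)]); rep("cass",B)
s2=R.from_rotvec(s["ee_rot"]).as_matrix(); print("tool y",s2[:,1].round(3), "corrected mid -2mm tool y",(((W1+W2)/2).mean(0)-.002*s2[:2,1]).round(4))
# refine by mask fits of walls? check reprojection in scene & side
ya=np.radians(np.degrees(np.arctan2(d[1],d[0])))
for n,im in(("scene",g),("side",h)):
    a=im["color"][:,:,::-1].copy(); c0=((W1+W2)/2).mean(0)-.002*s2[:2,1]; c=proj(im,[*c0,.1]).astype(int)
    x0,y0=c[0]-70,c[1]-55; a=cv2.resize(a[y0:y0+110,x0:x0+140],None,fx=5,fy=5,interpolation=cv2.INTER_CUBIC)
    X=np.array([np.cos(ya),np.sin(ya)]);Y=np.array([-X[1],X[0]])
    def poly(dx,dy,w,l,z,col):
        P=[ [*(c0+X*(dx+i*w/2)+Y*(dy+j*l/2)),z] for i,j in((-1,-1),(1,-1),(1,1),(-1,1))]
        q=((proj(im,np.array(P))-[x0,y0]+.5)*5).astype(np.int32); cv2.polylines(a,[q],True,col,1)
    poly(.048,0,.008,.11,.117,(0,255,0));poly(-.048,0,.008,.11,.117,(0,255,0));poly(0,0,.19,.15,.06,(255,255,0));poly(0,0,.064,.04,.105,(255,0,255))
    cv2.imwrite(f"pics/k_{n}.png",a)
```

```text
w1 [ 0.5213 -0.2287] [(np.float64(0.1094), np.float64(98.2)), (np.float64(0.0077), np.float64(9.1)), (np.float64(0.1099), np.float64(-81.9)), (np.float64(0.0076), np.float64(-175.1))]
w2 [ 0.6165 -0.2153] [(np.float64(0.1093), np.float64(97.9)), (np.float64(0.0073), np.float64(9.2)), (np.float64(0.1097), np.float64(-82.0)), (np.float64(0.0075), np.float64(-173.5))]
mid [ 0.5689 -0.222 ] 0.0962 8.04
cass [ 0.5689 -0.2218] [(np.float64(0.0392), np.float64(98.1)), (np.float64(0.0634), np.float64(9.3)), (np.float64(0.0408), np.float64(-81.9)), (np.float64(0.0634), np.float64(-172.1))]
tool y [-0.25   0.968  0.   ] corrected mid -2mm tool y [ 0.5694 -0.2239]
```

View pics/k_scene.png

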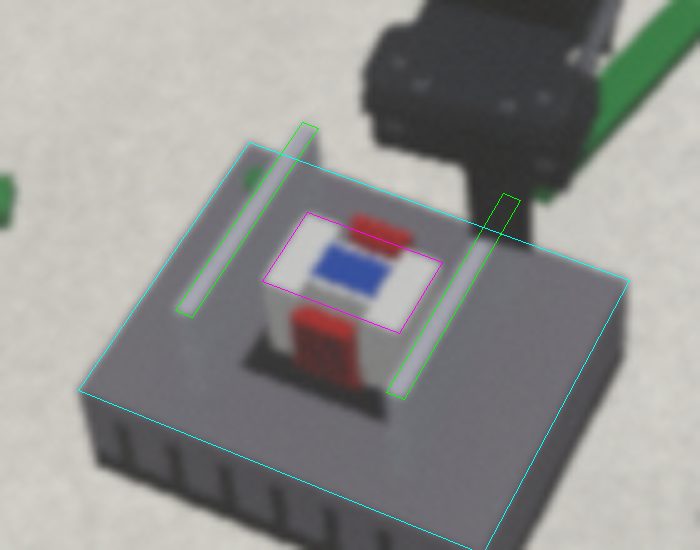

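View pics/k_side.png

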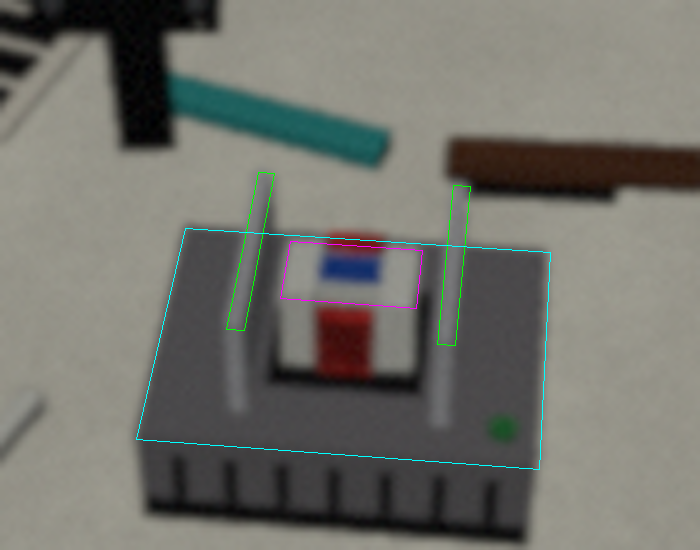

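The outlines fit in both other cameras. The extractor and cassette are at (0.5692,-0.2235), yaw 8°. Moving above the cassette.

```bash
python3 go.py .5692 -.2235 .15 188
```

```text
shift cm [8.38 0.03 7.  ] turn deg [0.01 0.   6.46] t 21.5833 gap 1.0 xhead -165.54
```

```bash
python3 -m jog '[[2,0,0.8,0,0,1.5,1],[4.2,0,2,0,0,3,1],[6.3,0,3.5,0,0,5,1],[8,0,5,0,0,6.4,1],[8.4,0,6.5,0,0,6.4,1],[8.4,0,7,0,0,6.4,1],[8.4,0,7,0,0,6.4,1],[8.4,0,7,0,0,6.4,1]]' 25; python3 -m jog '[[0,0,0,0,0,0,1],[0,0,0,0,0,0,1],[0,0,0,0,0,0,1],[0,0,0,0,0,0,1],[0,0,0,0,0,0,1],[0,0,0,0,0,0,1],[0,0,0,0,0,0,1],[0,0,0,0,0,0,1]]' 25; python3 go.py .5692 -.2235 .068 188;  python3 - <<'E'
from h import *
f=eyes.grab_frame("wrist");cv2.imwrite("pics/l_w.png",f["color"][:,:,::-1])
s=env.state(); Rm=R.from_rotvec(s["ee_rot"])
import pickle; pickle.dump((f,s),open("l.pkl","wb"))
E
```

```text
time_s: 22.25
tcp_pos: [0.5698, -0.2238, 0.1505]
ee_rot: [-0.221, 3.133, -0.0]
wrist_force: [-0.8, -0.5, 1.2]
finger_gap: 1.0
time_s: 22.92
tcp_pos: [0.5691, -0.2238, 0.15]
ee_rot: [-0.221, 3.134, 0.0]
wrist_force: [-0.3, 0.7, -0.3]
finger_gap: 1.001
shift cm [-0.01  0.03  8.2 ] turn deg [0.01 0.   0.07] t 22.9167 gap 1.001 xhead -171.93
```

View pics/l_w.png

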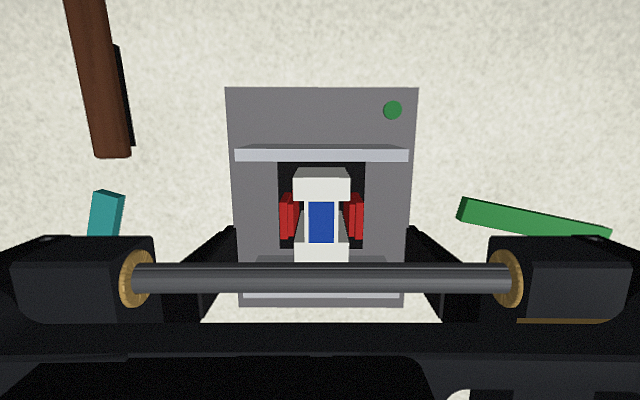

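Aligned: the blue top is at column 321, the finger midpoint is 321, and the walls are square to the tool. Descending over the pads.

```bash
python3 -m jog '[[0,0,1.5,0,0,0,1],[0,0,3,0,0,0,1],[0,0,4.5,0,0,0,1],[0,0,6,0,0,0,1],[0,0,7.4,0,0,0,1],[0,0,8.1,0,0,0,1],[0,0,8.2,0,0,0,1],[0,0,8.2,0,0,0,0.8]]' 25; python3 -m jog '[[0,0,0,0,0,0,0.75],[0,0,0,0,0,0,0.7],[0,0,0,0,0,0,0.67],[0,0,0,0,0,0,0.64],[0,0,0,0,0,0,0.6],[0,0,0,0,0,0,0.55],[0,0,0,0,0,0,0.5],[0,0,0,0,0,0,0.4]]' 25;python3 -m jog '[[0,0,0,0,0,0,0.3],[0,0,0,0,0,0,0.3],[0,0,0,0,0,0,0.3],[0,0,0,0,0,0,0.3],[0,0,0,0,0,0,0.3],[0,0,0,0,0,0,0.3],[0,0,0,0,0,0,0.3],[0,0,0,0,0,0,0.3]]' 25; python3 go.py .5692 -.2235 .2 188
python3 - <<'E'
from h import *
for n in ("side","scene"):
    f=eyes.grab_frame(n); c=proj(f,[.569,-.2235,.1]).astype(int);x0,y0=c[0]-70,c[1]-55
    cv2.imwrite(f"pics/m_{n}.png",cv2.resize(f["color"][y0:y0+110,x0:x0+140,::-1],None,fx=5,fy=5,interpolation=cv2.INTER_CUBIC))
E
```

```text
time_s: 23.63
tcp_pos: [0.5692, -0.2238, 0.068]
ee_rot: [0.221, -3.134, -0.0]
wrist_force: [0.5, -0.2, 0.4]
finger_gap: 0.97
time_s: 24.3
tcp_pos: [0.5692, -0.2238, 0.0683]
ee_rot: [-0.221, 3.133, -0.0]
wrist_force: [-0.7, 4.6, 9.5]
finger_gap: 0.482
time_s: 24.97
tcp_pos: [0.5692, -0.2236, 0.0685]
ee_rot: [-0.221, 3.133, 0.0]
wrist_force: [-1.7, 1.6, 7.0]
finger_gap: 0.471
shift cm [-1.000e-02  2.000e-02 -1.315e+01] turn deg [0.   0.02 0.07] t 24.9667 gap 0.471 xhead -171.93
```

View pics/m_side.png

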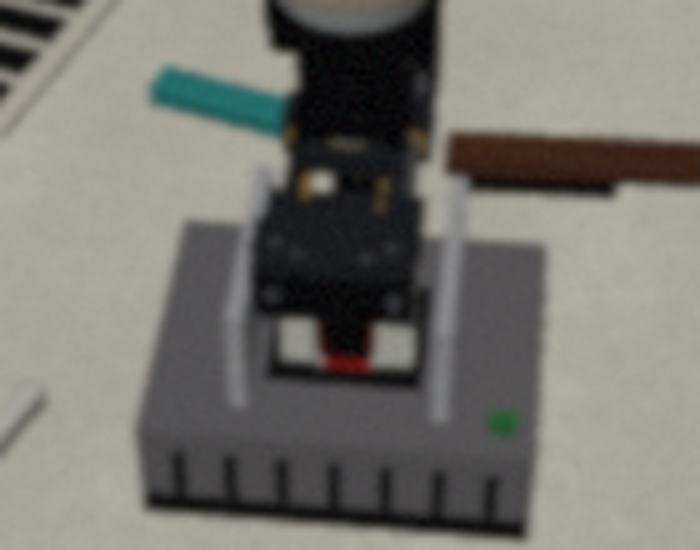

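View pics/m_scene.png

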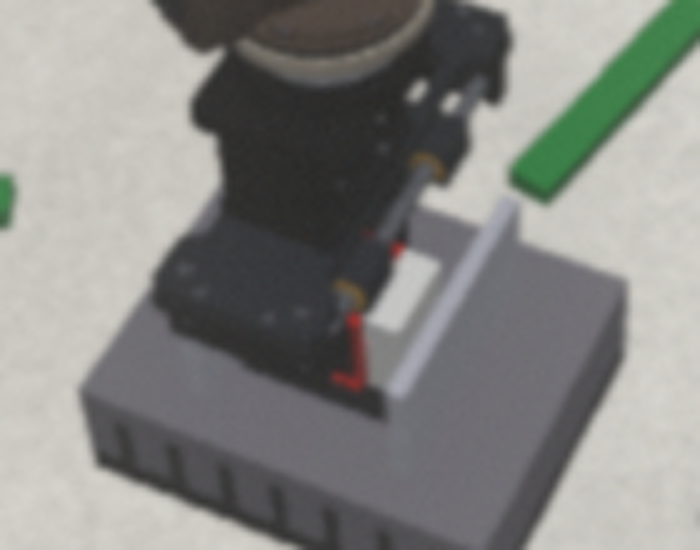

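The catches are pinched: gap 0.471 is about 45 mm, and 46 mm is expected on the stops. The fingers sit on both red pads. Lifting slowly, checking as I go.

```bash
python3 -m jog '[[0,0,-0.15,0,0,0,0.3],[0,0,-0.3,0,0,0,0.3],[0,0,-0.45,0,0,0,0.3],[0,0,-0.6,0,0,0,0.3],[0,0,-0.8,0,0,0,0.3],[0,0,-1,0,0,0,0.3],[0,0,-1.2,0,0,0,0.3],[0,0,-1.4,0,0,0,0.3]]' 28; python3 go.py .5692 -.2235 .2 188
python3 - <<'E'
from h import *
for n in ("side",):
    f=eyes.grab_frame(n); c=proj(f,[.569,-.2235,.1]).astype(int);x0,y0=c[0]-70,c[1]-55
    cv2.imwrite(f"pics/n_{n}.png",cv2.resize(f["color"][y0:y0+110,x0:x0+140,::-1],None,fx=5,fy=5,interpolation=cv2.INTER_CUBIC))
E
```

```text
time_s: 25.73
tcp_pos: [0.5691, -0.2238, 0.0822]
ee_rot: [-0.221, 3.134, 0.0]
wrist_force: [0.0, -0.0, -3.2]
finger_gap: 0.461
shift cm [-1.000e-02  3.000e-02 -1.178e+01] turn deg [0.   0.   0.07] t 25.7333 gap 0.461 xhead -171.93
```

View pics/n_side.png

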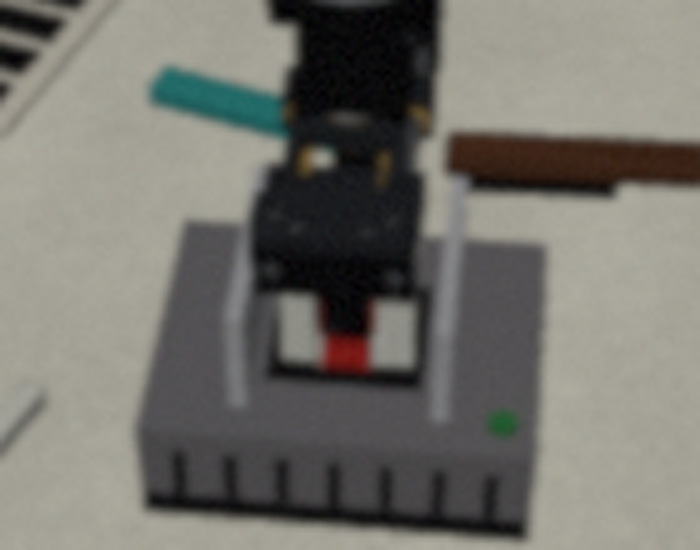

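Run:
```python
from h import *
f=eyes.grab_frame("wrist");cv2.imwrite("pics/o_w.png",cv2.resize(f["color"][60:330,190:450,::-1],None,fx=2.2,fy=2.2))
g=eyes.grab_frame("scene"); h=eyes.grab_frame("side")
for n,p in (("scene",g),("side",h)):
    print(n,[(np.round(d["position"],4).tolist(),round(d["conf"],2)) for q in("cassette","pad_left","pad_right") for d in pinpoint(p,q)[:2]])
    c=proj(p,[.569,-.2235,.09]).astype(int);x0,y0=c[0]-45,c[1]-40
    cv2.imwrite(f"pics/o_{n}.png",cv2.resize(p["color"][y0:y0+75,x0:x0+90,::-1],None,fx=8,fy=8,interpolation=cv2.INTER_CUBIC))
```

```text
scene [([0.5716, -0.2193, 0.031], 0.65), ([0.5226, 0.1815, 0.0106], 0.46), ([0.5759, -0.2451, 0.0953], 0.37)]
side [([0.5665, -0.2234, 0.0274], 0.86), ([0.4864, 0.2627, 0.0356], 0.5)]
```

View pics/o_w.png

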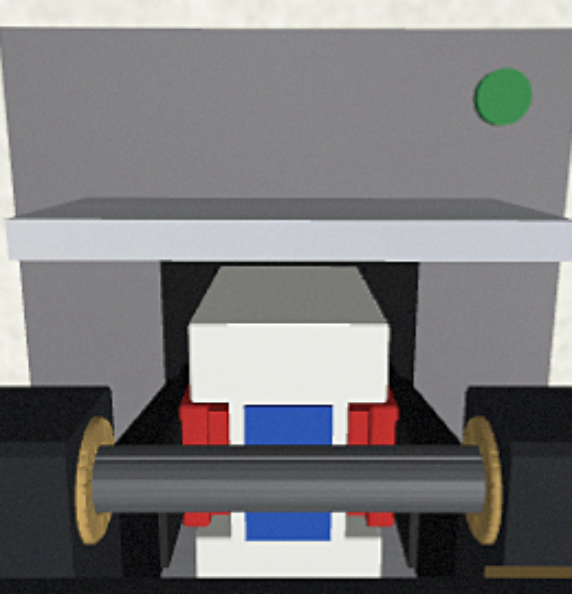

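View pics/o_scene.png

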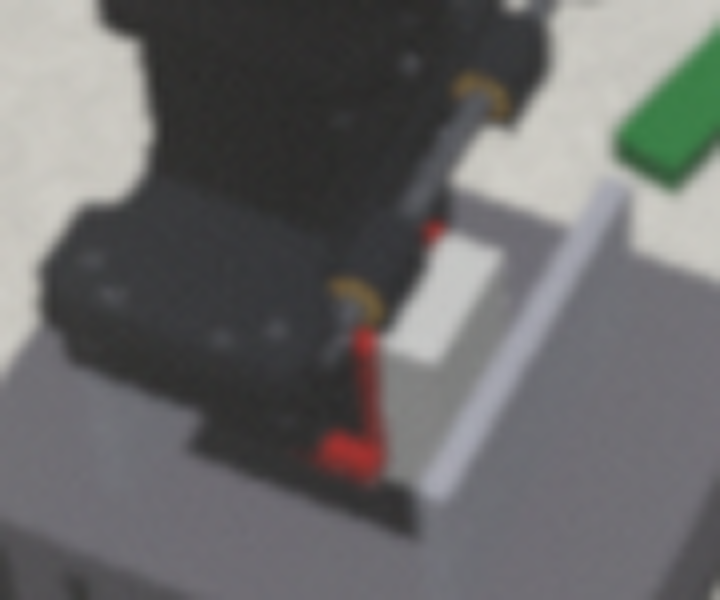

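View pics/o_side.png

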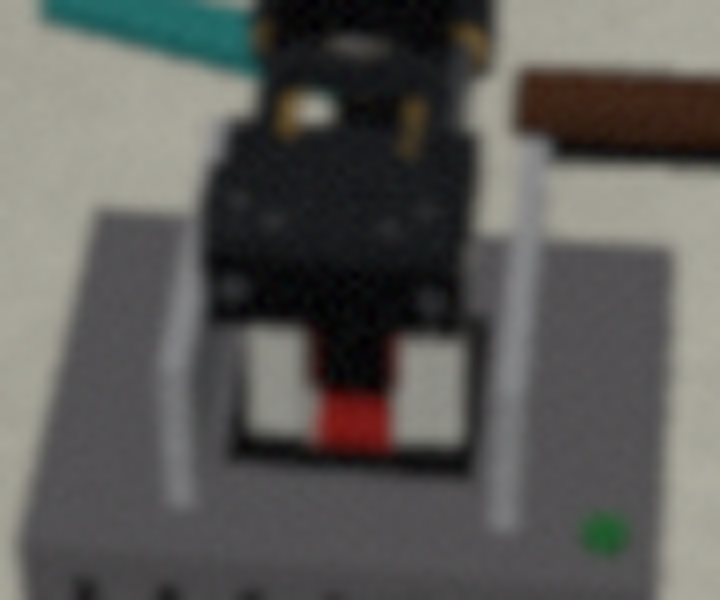

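Run:
```python
from h import *
f=eyes.grab_frame("wrist"); s=env.state(); Rm=R.from_rotvec(s["ee_rot"])
E=np.array([[190,323],[387,323]])/2.2+[190,60]
for uv in E:
    o,d=ray(f,*uv); o=Rm.inv().apply(o-s["tcp_pos"]); d=Rm.inv().apply(d); t=(.032-o[0])/d[0]; print(uv.round(1),((o+t*d)*1000).round(1))
for rel in (.037,.030,.023):
    P=s["tcp_pos"]+Rm.apply(np.array([[.032,-.02,-rel],[.032,.02,-rel]])); print(rel,proj(f,P).round(1).tolist())
import pickle; f,s=pickle.load(open("l.pkl","rb")); Rm=R.from_rotvec(s["ee_rot"])
rel=.105-s["tcp_pos"][2]; P=s["tcp_pos"]+Rm.apply(np.array([[.032,-.02,-rel],[.032,.02,-rel]])); print("before",proj(f,P).round(1).tolist())
c=proj(f,P).mean(0).astype(int); cv2.imwrite("pics/l_wx.png",cv2.resize(f["color"][c[1]-40:c[1]+60,c[0]-60:c[0]+60,::-1],None,fx=5,fy=5)); print(c)
```

```text
[276.4 206.8] [ 32.  -17.8 -36.1]
[365.9 206.8] [ 32.  21. -36.]
0.037 [[271.0, 207.3], [363.9, 207.4]]
0.03 [[273.3, 203.4], [361.9, 203.5]]
0.023 [[275.5, 199.9], [360.0, 199.9]]
before [[289.3, 177.0], [348.1, 177.0]]
[318 177]
```

View pics/l_wx.png

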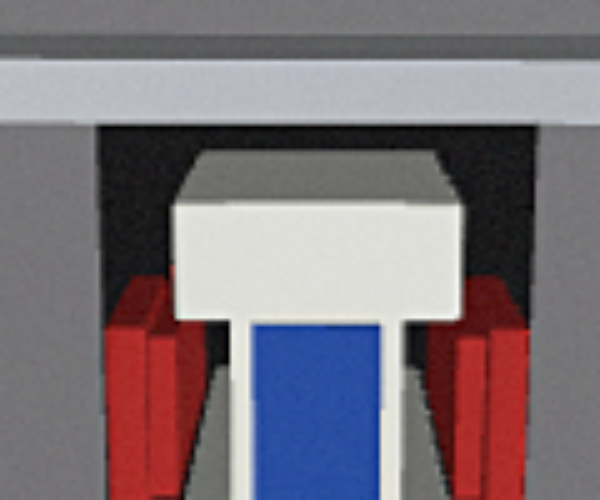

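The cassette top is still 36 mm above the TCP (37 mm expected), so nothing has slipped and the cassette has risen 14 mm. Continuing straight up.

```bash
python3 -m jog '[[0,0,-0.5,0,0,0,0.3],[0,0,-1.1,0,0,0,0.3],[0,0,-1.8,0,0,0,0.3],[0,0,-2.5,0,0,0,0.3],[0,0,-3.2,0,0,0,0.3],[0,0,-3.9,0,0,0,0.3],[0,0,-4.6,0,0,0,0.3],[0,0,-5.3,0,0,0,0.3]]' 28; python3 -m jog '[[0,0,-0.8,0,0,0,0.3],[0,0,-1.8,0,0,0,0.3],[0,0,-2.8,0,0,0,0.3],[0,0,-3.8,0,0,0,0.3],[0,0,-4.8,0,0,0,0.3],[0,0,-5.8,0,0,0,0.3],[0,0,-6.5,0,0,0,0.3],[0,0,-7,0,0,0,0.3]]' 28;python3 -m jog '[[0,0,0,0,0,0,0.3],[0,0,0,0,0,0,0.3],[0,0,0,0,0,0,0.3],[0,0,0,0,0,0,0.3],[0,0,0,0,0,0,0.3],[0,0,0,0,0,0,0.3],[0,0,0,0,0,0,0.3],[0,0,0,0,0,0,0.3]]' 28
python3 - <<'E'
from h import *
f=eyes.grab_frame("wrist");cv2.imwrite("pics/p_w.png",cv2.resize(f["color"][60:330,190:450,::-1],None,fx=2.2,fy=2.2))
for n in ("scene","side"):
    p=eyes.grab_frame(n); cv2.imwrite(f"pics/p_{n}.png",p["color"][:,:,::-1])
    print(n,[(np.round(d["position"],4).tolist(),round(d["conf"],2)) for q in("cassette",) for d in pinpoint(p,q)[:2]])
    c=proj(p,[.569,-.2235,.12]).astype(int);x0,y0=c[0]-50,c[1]-40
    cv2.imwrite(f"pics/p_{n}_x.png",cv2.resize(p["color"][y0:y0+85,x0:x0+100,::-1],None,fx=7,fy=7,interpolation=cv2.INTER_CUBIC))
E
```

```text
time_s: 26.95
tcp_pos: [0.5691, -0.2238, 0.1359]
ee_rot: [-0.221, 3.134, -0.0]
wrist_force: [0.9, -0.3, -2.7]
finger_gap: 0.464
time_s: 27.62
tcp_pos: [0.5693, -0.2238, 0.2062]
ee_rot: [-0.221, 3.133, -0.001]
wrist_force: [-0.1, -0.3, -3.7]
finger_gap: 0.462
time_s: 28.28
tcp_pos: [0.5691, -0.2238, 0.2049]
ee_rot: [0.221, -3.134, -0.0]
wrist_force: [0.1, -0.3, -3.2]
finger_gap: 0.461
scene [([0.5725, -0.2189, 0.1536], 0.88)]
side [([0.7484, -0.1322, 0.0017], 0.71), ([0.569, -0.225, 0.1487], 0.56)]
```

View pics/p_w.png

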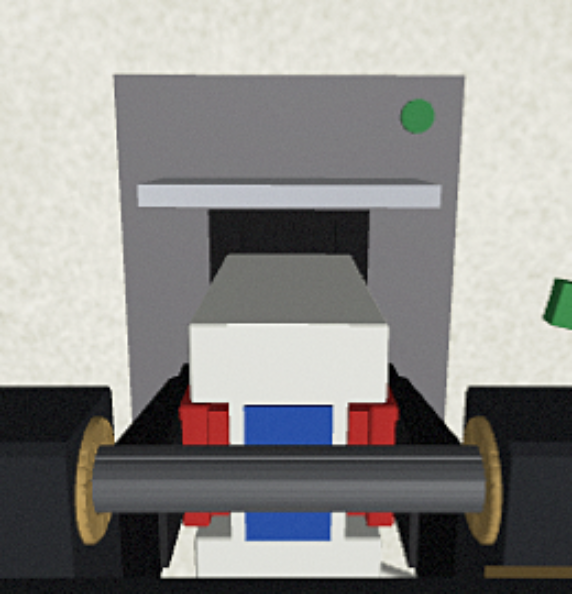

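View pics/p_scene_x.png

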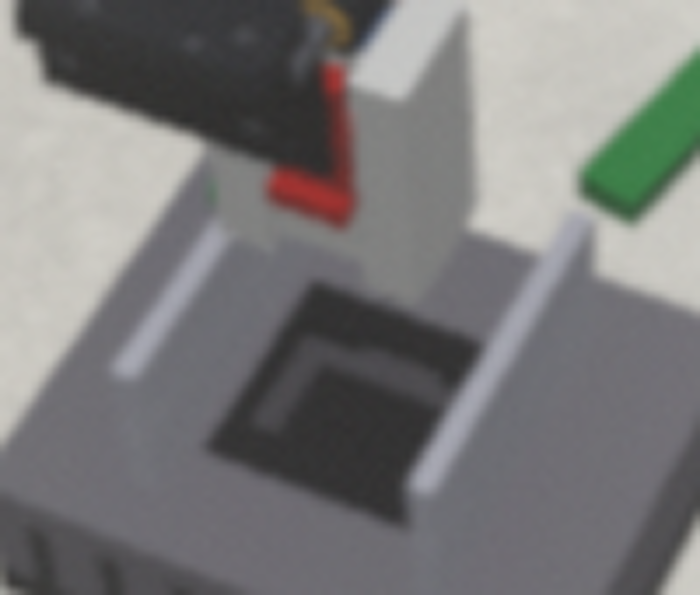

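View pics/p_side_x.png

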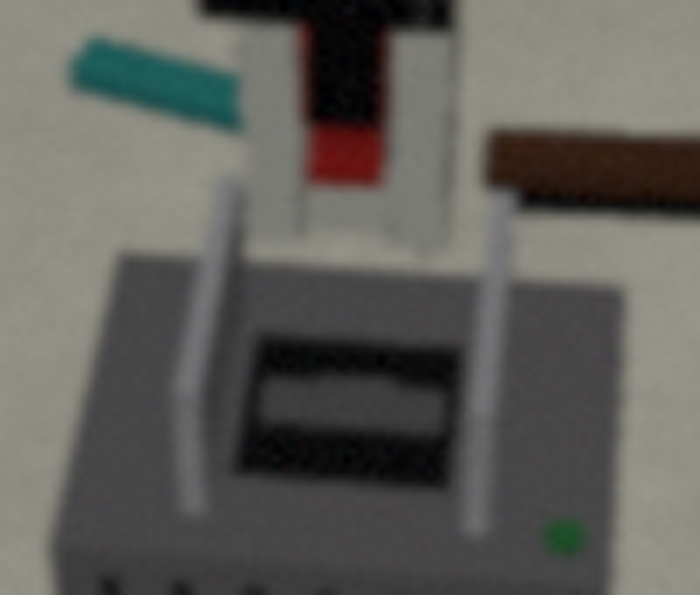

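View pics/p_scene.png

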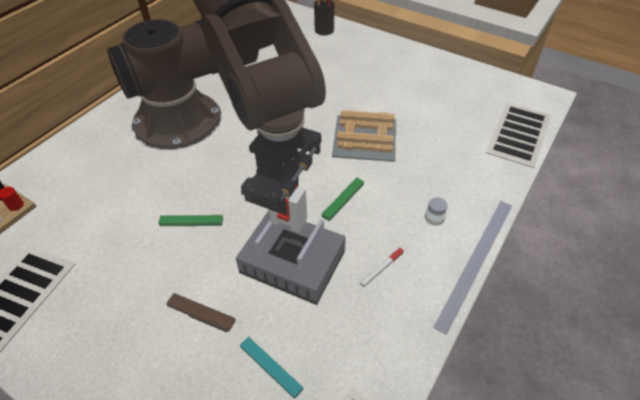

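The cassette hangs upright and clear of its bay. Both networks put the foot at z ≈ 0.15 m against the wall height of 0.117 m. The gap is steady at 0.461 and the tower is intact at (365,133). The jar (437,210), marker (382,267) and brush (201,311) are unmoved. Handing in.

Run:
```python
from rig import env
s=env.state(); print(s["time_s"],s["tcp_pos"].round(4),s["finger_gap"],s["wrist_force"].round(1)); print(env.close_job())
s=env.state(); print(s["time_s"],s["tcp_pos"].round(4),s["finger_gap"])
```

```text
28.5333 [ 0.5691 -0.2238  0.205 ] 0.46341095013374656 [-0.3  0.3 -3.2]
the job is handed in; nothing more can be done
None
the job is handed in; nothing more can be done
```

I laid both beech slats across the top of the tower, then pinched the cassette's catches and lifted it out of its bay. I handed the job in at 28.5 s with the cassette held still in the air.

**Slats:** They lie parallel, one near each end, about 90 mm apart and at right angles to the top layer. Their midpoint is about 1 mm from the tower's centre, and no shift of the tower showed in the pictures.

**Cassette:** It is upright with its foot at about z = 0.15 m, clear of the 0.117 m guard walls. That comes from the arm's position and both fixed cameras (0.149 and 0.154 m). Early in the lift the cassette had not slipped in the fingers, and the last wrist picture looked the same.

**Bystanders:** The pin jar, marker and brush look unmoved in the last scene picture.

**Checks that disagreed:**
- The finger opening reads about 44 mm, where 46 mm is expected with the catches on their stops. I put this down to the pads giving under the 28 N grip; I could not confirm it.
- The wrist camera read about 2 mm off sideways, so I corrected for that using the other two cameras.
- The wrist fits of the tower's own top slats after placing were unreliable, because the new slats partly cover them.

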